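# Batch-code a bottle of chain oil

### The job

Put a batch code on the oil bottle: slide it upright along the counter, without lifting it, until it is fully home in the V-shaped bottle rest of the coder. Leave it standing there and press the coder's keys one at a time, each right down for a moment: the round key to wake it, the square key to call up the new batch, then the wide bar key to print. Do not press the two triangular keys, press no key before the bottle is home, and leave everything else where it is.

Things in the scene. Friction and masses are not known exactly. Their poses are not given: they have to be found in the camera images.
- coder: white bench-top bottle coder, fixed; housing 130 mm deep (its x), 190 wide (y), 118 high. On top a black panel (122 mm up) with five grey keys in two rows; behind them a display hood 134 mm high, its front 38 mm behind the origin. Origin on the counter under the housing's centre; x points to its back, y to its left as its operator sees it, z up. The bottle rest stands in front of it (-x)
- nest (a point): point on the counter under the axis of a bottle fully home in the bottle rest, 107 mm in front of (-x) the coder's origin; axes as the coder's. The rest: two upright steel plates, 10 to 46 mm above the counter, a right-angled V opening to the coder's -x; its mouth is 85 mm wide, 10 mm in front of this point. The bottle slides in on the bare counter; home, it touches both plates
- oil_center (a point): loose upright oil bottle with a long thin red spout, 165 mm high, about 0.2 kg, in front of the bottle rest; this point is on its axis, half-way up (82.5 mm above its underside); z along its axis. Round body 45 mm across up to 112 mm, then a neck 20 mm across up to 136 mm, then a spout 6 mm thick. Pushed higher than about 25 mm above the counter it may topple
- key_round_top (a point): centre of the top face of the round key, 28 mm across, far row, left end; its top stands 14 mm above the key panel, 136 mm above the counter, and it moves straight down 6 mm; axes as the coder's
- key_round (a joint): travel of the round key on top of the coder (far row, left end): 0 = up, 0.006 m = fully down; spring, 1.5 N to start and 5 N fully down, comes back up by itself. It counts as pressed beyond 4.2 mm, kept for 0.15 s
- key_square_top (a point): centre of the top face of the square key, 24x24 mm, near row, left end, nearer the bottle rest than the round key; its top stands 14 mm above the key panel, 136 mm above the counter, and it moves straight down 6 mm; axes as the coder's
- key_square (a joint): travel of the square key on top of the coder (near row, left end, nearer the bottle rest than the round key): 0 = up, 0.006 m = fully down; spring, 1.5 N to start and 5 N fully down, comes back up by itself. It counts as pressed beyond 4.2 mm, kept for 0.15 s
- key_bar_top (a point): centre of the top face of the wide bar key, 76 mm by 24 mm, long along the coder's y, near row, to the right of the square key; its top stands 14 mm above the key panel, 136 mm above the counter, and it moves straight down 6 mm; axes as the coder's
- key_bar (a joint): travel of the wide bar key on top of the coder (near row, to the right of the square key): 0 = up, 0.006 m = fully down; spring, 1.5 N to start and 5 N fully down, comes back up by itself. It counts as pressed beyond 4.2 mm, kept for 0.15 s
- key_up_top (a point): centre of the top face of the triangular key that points away from the operator, about 27 mm, far row, middle; its top stands 14 mm above the key panel, 136 mm above the counter, and it moves straight down 6 mm; axes as the coder's; not to be pressed
- key_up (a joint): travel of the triangular key that points away from the operator: 0 = up, 0.006 m = fully down; not to be pressed
- key_down_top (a point): centre of the top face of the triangular key that points to the operator, about 27 mm, far row, right end; its top stands 14 mm above the key panel, 136 mm above the counter, and it moves straight down 6 mm; axes as the coder's; not to be pressed
- key_down (a joint): travel of the triangular key that points to the operator: 0 = up, 0.006 m = fully down; not to be pressed
- tape: black roll of tape lying flat, 62 mm across, 19 mm high, between the plate and the bottle rest; origin at the centre of its underside
- caliper: bicycle brake caliper lying flat, 74x52x14 mm, between the plate and the coder's back; origin under its centre
- spanner: chromed open-ended spanner lying flat near the front edge, 173x30x6 mm; origin under its centre
- freewheel: black bicycle freewheel lying flat at the front left, 101 mm across, 34 mm high; origin at the centre of its underside
- oil: the same bottle; origin at the centre of its underside
Mind the look-alikes: they are no part of the job. There is more than one size of the oil; the job needs the larger.

How it is judged:
By the outcome, as a careful person would: the job done as asked, in the order asked, and still so for the second after the job is handed in, with the robot touching nothing.
It also fails if it takes over 51 s, if anything falls off the work surface, if the arm or the gripper's body presses on something with over 40 N, if the wrist force passes 120 N, or if a joint passes its speed limit or range.

### The arm

A 6-joint arm with a two-finger parallel gripper is mounted at the origin on a cart in front of the work surface, level with it; the furniture and walls round the work are solid. World frame = base frame: x ahead of the robot, y to its left, z up, the work surface at z = 0. Lengths are in mm, angles in rad, forces in N, time in s.
With the tool pointing down it reaches from about 375 to 825 mm from the base axis. Payload 5.5 kg.
Tool frame: the origin (TCP) lies midway between the tips of the shut fingers; the grasp point (between the pads) lies 19 mm behind it; z points along the fingers, y is the direction in which the jaws open and shut (so a half turn about z gives the same grasp; the last joint's range is limited). The gripper opens to 85 mm and grips with 20 to 120 N. Pads are 22 mm wide; open, the fingers measure 114 mm over their backs; the gripper's body (76 mm by 85 mm) begins 54 mm behind the grasp point. The pads swing forward as they close: fully open they stand 13 mm farther back than shut.
Start: joints at [1.11, 0.314, -0.047, 1.21, 0, 1.571], TCP at [266.795, 537.415, 231.299] pointing down, gripper open.
Joint ranges: [-2.67, 2.67], [-0.69, 1.73], [-1.03, 1.25], [-2.08, 2.16], [-1.42, 1.45], [-3.14, 3.14]. Speed limits (rad/s): [2.39, 2.39, 3.01, 3.14, 3.14, 3.14].

### API

Orientations are given as a rotation vector (axis times angle).
In Python, from bench import read_state, eyes, env gives the robot as it stands. The module is installed in compiled form; this text tells all that it offers.
- The arm moves only by the shell command python3 -m creep 'ROWS'. ROWS is JSON, a list that holds one entry, the list of rows, each a list of 7 numbers: the shift along the tool's x, y, z in units of 300 mm (1.0 is 300 mm), then the turn, a rotation vector about the tool's x, y, z in units of 1.5 rad (1.0 is 1.5 rad), then the closure, from -1 (fully open) to 1 (shut), so that 0 is half open. In form: [[[x, y, z, ax, ay, az, hand], ...]]. A call has exactly 10 rows; each row is the pose to reach, as a shift and turn from the pose commanded when the call began, along the tool's axes at that moment; what a row does not reach only later rows make up. A row lasts 1/10 s, in which the tool goes at most 50 mm and 8.59 degrees, less where a joint would pass 70% of its speed; a pose out of reach is approached as far as the arm can. A call with a number of a shift or a turn outside -1 to 1 is refused whole. A call with a gripper value outside its range is refused whole. The fingers move at their own pace and stop on an object; the grip force is fixed at half the most. Time passes only in rows, so rows that repeat a pose let the fingers close, or fill a call up. It gives the time, the measured TCP pose, the force and the opening at its end, in the units of the state.
- read_state(): the state, without advancing time (a new reading comes with each control period).
- eyes.capture(name): name is "side" or "top" or "wrist"; returns (picture, depth): 400x640x3 uint8, blue, green, red; 400x640 float32, mm along the optical axis (not along the pixel's ray), 0 where there is no reading.
- eyes.camera_params(name): a dict with "camera_matrix" (3x3 intrinsics, pixels), "R" (3x3) and "t" (3): a world point X has camera coordinates R X + t; the wrist camera has in their place "mount" (4x4, takes a point from camera to tool coordinates, whose origin is the TCP and whose axes are the flange's). Camera axes: x right, y down, z forward; pixel columns grow to the right and rows downward; lengths in mm; the calibration is good to about 2 mm. A picture is of the moment at which its call begins: read the wrist's pose just before it. camera_params takes no time and is no camera call.
- env.finish_job(): hands the job in, once; it reports no verdict.
The state is a dict: "clock": time; "q": joint angles; "dq": joint speeds; "effort": joint torques, N m; "tcp_pos": TCP position; "orientation": TCP orientation; "wrist_force": force on the tool from outside, world axes, zero at the start; "wrist_torque": the same for the moment, N m; "finger_gap": finger opening in mm.
Only numpy, scipy, OpenCV 4.12 (cv2) and the standard library are available. Lean on these libraries where they do the work, as an engineer would, in place of code of your own. Each camera call takes 0.05 s, during which the arm holds its last target.

## Working session

There is one attempt and no reset: what is moved stays moved. The work goes in short steps, Python scripts to look and compute and a shell command to move; the robot and the scene stay as the last step left them, time stands still between calls to the robot, and variables do not carry over. Pictures are saved under pics/ and viewed, and the job is handed in when it is done.

```bash
mkdir -p pics; python3 - <<'E'
from bench import read_state, eyes, env
import cv2,numpy as np
s=read_state()
print({k:np.round(v,3).tolist() for k,v in s.items()})
for n in("side","top"):
    p,d=eyes.capture(n); cv2.imwrite(f"pics/{n}0.png",p); np.save(f"{n}0.npy",d)
    c=eyes.camera_params(n); print(n,{k:np.round(v,3).tolist() for k,v in c.items()})
print(eyes.camera_params("wrist"))
E
```

```text
{'clock': 0.0, 'q': [1.11, 0.314, -0.048, 1.21, -0.0, 1.571], 'dq': [0.0, 0.002, 0.0, -0.001, -0.001, -0.001], 'effort': [-0.001, -53.959, 33.975, 0.019, -0.0, 0.0], 'tcp_pos': [266.565, 536.918, 230.456], 'orientation': [-0.717, -3.058, 0.003], 'wrist_force': [-0.137, 0.095, -0.305], 'wrist_torque': [0.052, 0.021, -0.038], 'finger_gap': 85.346}
side {'camera_matrix': [[406.123, 0.0, 317.217], [0.0, 406.123, 197.433], [0.0, 0.0, 1.0]], 'R': [[0.948, -0.319, 0.019], [-0.096, -0.34, -0.936], [0.305, 0.885, -0.353]], 't': [-488.245, 146.8, 1024.042]}
top {'camera_matrix': [[429.533, 0.0, 327.274], [0.0, 429.533, 208.73], [0.0, 0.0, 1.0]], 'R': [[0.025, -1.0, -0.016], [-0.997, -0.024, -0.079], [0.079, 0.018, -0.997]], 't': [13.829, 528.933, 1067.418]}
{'camera_matrix': array([[277.04905258,   0.        , 320.34378002],
       [  0.        , 277.04905258, 197.17628027],
       [  0.        ,   0.        ,   1.        ]]), 'mount': array([[ 4.50348635e-04, -9.49105106e-01, -3.14959195e-01,
         8.05186413e+01],
       [ 9.99999373e-01,  7.50398620e-04, -8.31405507e-04,
        -1.61747510e+00],
       [ 1.02543616e-03, -3.14958623e-01,  9.49104849e-01,
        -1.41625726e+02],
       [ 0.00000000e+00,  0.00000000e+00,  0.00000000e+00,
         1.00000000e+00]])}
```

View pics/side0.png

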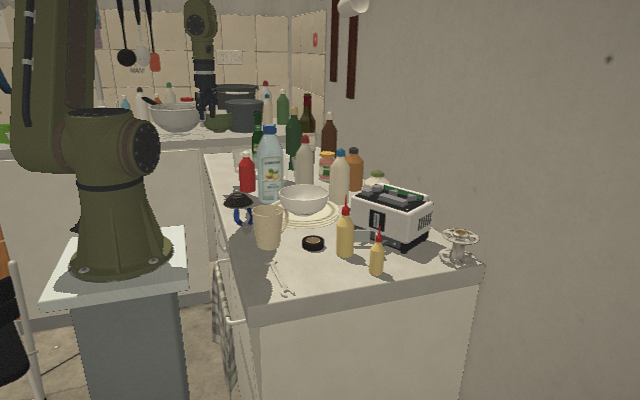

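View pics/top0.png

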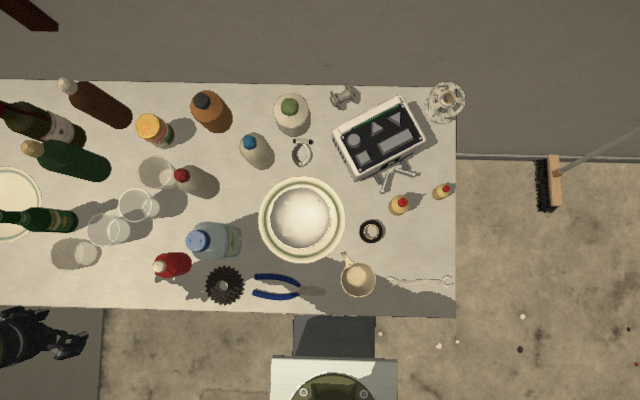

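```bash
python3 - <<'E'
import cv2
p=cv2.imread("pics/top0.png")[75:255,310:480]; cv2.imwrite("pics/top0z.png",cv2.resize(p,None,fx=3.3,fy=3.3,interpolation=cv2.INTER_CUBIC)[:600])
p=cv2.imread("pics/side0.png")[170:290,300:490]; cv2.imwrite("pics/side0z.png",cv2.resize(p,None,fx=4,fy=4,interpolation=cv2.INTER_CUBIC))
E
```

```text
(no output)
```

View pics/top0z.png

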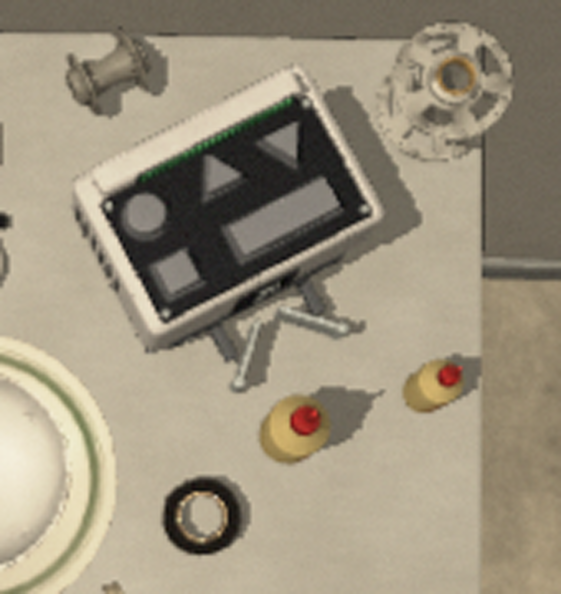

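View pics/side0z.png

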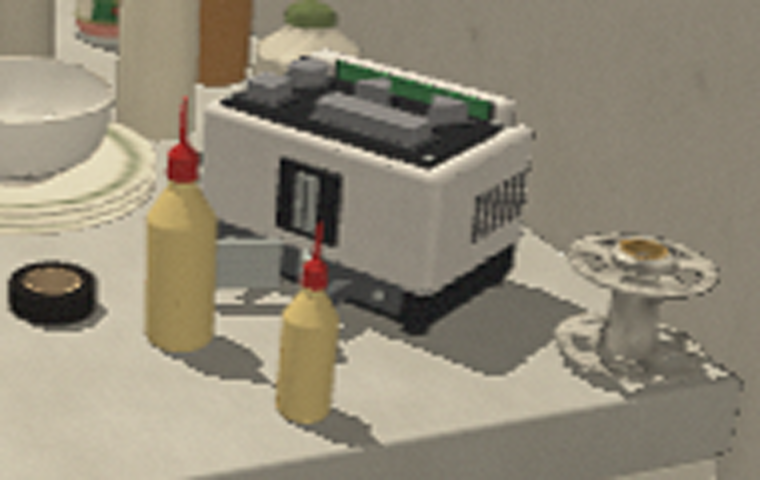

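```bash
cat > h.py <<'E'
import cv2,numpy as np
from bench import read_state,eyes,env
from scipy.spatial.transform import Rotation as Ro
def ray(n,u,v,z,cam=None):
    if cam is None:
        c=eyes.camera_params(n);K,R,t=c["camera_matrix"],c["R"],c["t"]
    else: K,R,t=cam
    C=-R.T@t; d=R.T@np.linalg.inv(K)@[u,v,1]; return C+d*(z-C[2])/d[2]
def cloud(n,d,cam=None):
    c=eyes.camera_params(n)
    K=c["camera_matrix"];R,t=(c["R"],c["t"]) if cam is None else cam[1:]
    v,u=np.mgrid[:400,:640]; P=np.stack([(u-K[0,2])/K[0,0]*d,(v-K[1,2])/K[1,1]*d,d],-1)
    return (P-t)@R
def wristcam():
    s=read_state();c=eyes.camera_params("wrist");M=c["mount"]
    T=np.eye(4);T[:3,:3]=Ro.from_rotvec(s["orientation"]).as_matrix();T[:3,3]=s["tcp_pos"]
    W=np.linalg.inv(T@M); return c["camera_matrix"],W[:3,:3],W[:3,3]
def plan(target,rotvec_or_R=None):
    pass
E
python3 - <<'E'
from h import *
p=cv2.imread("pics/top0.png");d=np.load("top0.npy");X=cloud("top",d)
hsv=cv2.cvtColor(p,cv2.COLOR_BGR2HSV)
# keys
roi=np.zeros((400,640),np.uint8);roi[95:180,335:425]=1
g=p.max(2).astype(int); 
m=((g>75)&(g<150)&(hsv[...,1]<50)&(roi>0)).astype(np.uint8)
n,l,st,ce=cv2.connectedComponentsWithStats(m,connectivity=4)
for i in range(1,n):
    if st[i,4]>40:
        q=l==i;print(st[i],ce[i].round(1),"med z",np.median(X[q][:,2]).round(1),"ray136",ray("top",*ce[i],136).round(1), "cloud",np.median(X[q],0).round(1), cv2.minAreaRect(np.argwhere(q)[:,::-1].astype(np.float32)))
y=((hsv[...,0]>12)&(hsv[...,0]<30)&(hsv[...,1]>90)).astype(np.uint8); y[:,:385]=0;y[:180]=0;y[220:]=0;y[:,460:]=0
n,l,st,ce=cv2.connectedComponentsWithStats(y)
for i in range(1,n):
    if st[i,4]>20: q=l==i;print("yel",st[i],ce[i],np.percentile(X[q],[5,50,95],axis=0).round(1).tolist())
r=((hsv[...,0]<8)|(hsv[...,0]>172))&(hsv[...,1]>150);r[:,:385]=0;r[:,460:]=0
n,l,st,ce=cv2.connectedComponentsWithStats(r.astype(np.uint8))
for i in range(1,n):
    if st[i,4]>5: q=l==i;print("red",st[i],ce[i],ray("top",*ce[i],136).round(1),np.median(X[q],0).round(1))
p=cv2.imread("pics/side0.png");d=np.load("side0.npy");Y=cloud("side",d)
hsv=cv2.cvtColor(p,cv2.COLOR_BGR2HSV)
y=((hsv[...,0]>12)&(hsv[...,0]<30)&(hsv[...,1]>90)).astype(np.uint8); y[:,:330]=0;y[:200]=0
n,l,st,ce=cv2.connectedComponentsWithStats(y)
for i in range(1,n):
    if st[i,4]>60: q=l==i;print("syel",st[i],ce[i],np.percentile(Y[q],[5,50,95],axis=0).round(1).tolist())
# nest plates: heights 5..55 in the region
for nm,C,D in(("side",Y,d),("top",X,np.load("top0.npy"))):
    q=(C[...,2]>20)&(C[...,2]<50)&(D>0)&(C[...,0]>470)&(C[...,0]<700)&(C[...,1]<0)&(C[...,1]>-300)
    print(nm,q.sum())
E
```

```text
[355  95   6   9  45] [357.2  98.8] med z 0.3 ray136 [775.7 -38.2 136. ] cloud [ 8.218e+02 -4.400e+01  3.000e-01] ((357.5, 99.0), (8.0, 5.0), 90.0)
[340 100   9  11  61] [343.5 105. ] med z 0.7 ray136 [760.5  -6.8 136. ] cloud [ 8.049e+02 -9.800e+00  7.000e-01] ((343.45001220703125, 104.65000915527344), (6.957010269165039, 10.435514450073242), 18.43494987487793)
[408 101  17  32 246] [417.4 114. ] med z 0.7 ray136 [ 742.7 -177.   136. ] cloud [ 7.842e+02 -2.019e+02  7.000e-01] ((418.80255126953125, 115.4713134765625), (33.04079818725586, 10.05589485168457), 61.38954162597656)
[388 112  12  14  94] [395.3 118.1] med z 134.9 ray136 [ 731.9 -126.4  136. ] cloud [ 732.5 -128.1  134.9] ((393.5, 118.5), (13.0, 11.0), 90.0)
[372 122  11  14  86] [375.4 127.8] med z 135.9 ray136 [708.4 -81.2 136. ] cloud [708.4 -80.  135.9] ((377.0, 128.5), (13.0, 10.0), 90.0)
[378 129  35  26 402] [394.8 140.9] med z 136.1 ray136 [ 678.6 -125.9  136. ] cloud [ 678.6 -124.4  136.1] ((395.0106506347656, 141.06582641601562), (12.106365203857422, 34.96925354003906), 62.35402297973633)
[347 134  13  14 142] [352
[... 741 characters left out ...]
8  16 174] [439.62643678 192.32183908] [[561.1, -262.4, 11.1], [571.3, -246.7, 65.0], [588.4, -239.7, 75.9]]
yel [389 195  21  20 261] [398.02681992 205.2835249 ] [[519.3, -164.5, 27.4], [532.9, -139.9, 91.2], [556.9, -127.8, 102.6]]
red [443 186   7   6  34] [445.82352941 188.44117647] [ 571.8 -242.6  136. ] [ 577.1 -252.    96.5]
red [398 198   9   9  61] [401.98360656 202.08196721] [ 538.4 -144.   136. ] [ 538.8 -144.2  130.5]
syel [337 215  17  43 647] [344.79907264 236.80680062] [[516.7, -173.9, 8.2], [530.2, -167.2, 58.0], [551.0, -150.9, 102.2]]
syel [369 242  16  34 416] [376.28125    258.93028846] [[559.9, -273.6, 6.0], [569.3, -268.1, 42.7], [583.8, -254.6, 74.5]]
side 1192
top 676
```

```bash
python3 - <<'E'
from h import *
d=np.load("top0.npy");X=cloud("top",d);Y=cloud("side",np.load("side0.npy"))
def near(C):return (C[...,0]>560)&(C[...,0]<800)&(C[...,1]<50)&(C[...,1]>-230)
q=near(X)&(X[...,2]>108)&(X[...,2]<150)
n,l,st,ce=cv2.connectedComponentsWithStats(q.astype(np.uint8)); i=1+np.argmax(st[1:,4]); P=X[l==i]
print(cv2.minAreaRect(P[:,:2].astype(np.float32)),len(P))
a=np.radians(29.6);xc=np.array([np.cos(a),np.sin(a)]);yc=np.array([-np.sin(a),np.cos(a)])
for k,z0,z1 in(("house",112,121),("panel",121,126),("hood",130,140)):
    S=P[(P[:,2]>z0)&(P[:,2]<z1)][:,:2]; print(k,len(S),np.percentile(S@xc,[1,99]),np.percentile(S@yc,[1,99]))
for k,v in dict(round=(678.9,-30.2),square=(637.9,-53.6),bar=(678.6,-125.2),up=(708.4,-80.6),down=(732,-127)).items():print(k,np.array(v)@xc,np.array(v)@yc)
# side view front face
for nm,C in(("top",X),("side",Y)):
    q=near(C)&(C[...,2]>35)&(C[...,2]<110);S=C[q][:,:2];print(nm,len(S),np.percentile(S@xc,[2,10,30,50]),np.percentile(S@yc,[1,99]))
    q=(C[...,0]>480)&(C[...,0]<720)&(C[...,1]<30)&(C[...,1]>-230)&(C[...,2]>15)&(C[...,2]<55)
    S=C[q]; u=S[:,:2]@xc;v=S[:,:2]@yc
    for A,B,Z in list(zip(u,v,S[:,2]))[::max(1,len(u)//70)]: 
        if A<530 : print("(%.0f %.0f %.0f)"%(A,B,Z),end=" ")
    print()
# bottle circle fit from body points
from scipy.optimize import least_squares
for nm,C in(("top",X),("side",Y)):
    q=(abs(C[...,0]-538)<35)&(abs(C[...,1]+144)<35)&(C[...,2]>12)&(C[...,2]<95)
    S=C[q][:,:2]; f=least_squares(lambda c:np.hypot(*(S-c).T)-22.5,[538,-144],loss="soft_l1");print(nm,len(S),f.x)
E
```

```text
((698.136474609375, -91.7636489868164), (130.03286743164062, 190.40130615234375), 29.03064727783203) 4385
house 1025 [497.61359565 623.04002268] [-517.54092525 -330.39812644]
panel 1792 [504.23295719 600.03717302] [-507.05690971 -341.69234126]
hood 1352 [517.31482618 621.76451321] [-499.36828467 -348.19046927]
round 575.3830632702494 -361.595880095092
square 528.1755314824644 -361.69044491556065
bar 528.1977374658959 -444.0497158381126
up 576.1384936148081 -419.98970960638985
down 573.739671341623 -471.99130238681994
top 787 [445.93753648 465.9406545  496.62564294 498.1109322 ] [-586.9082171  -244.67239263]
(497 -487 51) (497 -475 41) (493 -460 32) (490 -457 23) (483 -458 29) (473 -464 29) (478 -438 44) (477 -434 48) (481 -432 22) (498 -383 54) (465 -447 48) (469 -442 25) (497 -381 35) (456 -456 37) (494 -383 31) (447 -463 48) (476 -405 47) (496 -367 31) (498 -352 52) (498 -346 53) (504 -330 49) (501 -331 49) (472 -385 34) (467 -382 35) (457 -387 48) (453 -385 44) (511 -269 38) (448 -379 45) (444 -380 47) (504 -260 36) (499 -265 34) (492 -273 36) (498 -251 38) (494 -254 33) (489 -257
[... 989 characters left out ...]
17 40) (464 -400 43) (499 -450 47) (477 -411 39) (495 -467 51) (480 -415 36) (496 -473 50) (477 -414 34) (499 -474 46) (470 -406 30) (499 -466 41) (396 -296 16) (493 -408 20) (496 -488 46) (393 -303 17) (474 -411 25) (497 -479 40) (383 -301 16) (457 -393 22) (495 -463 32) (503 -519 48) (378 -415 55) (481 -413 17) (497 -500 42) (371 -402 50) (471 -407 15) (499 -490 34) (374 -387 41) (481 -463 29) (498 -514 41) (377 -407 44) (494 -479 26) (364 -332 19) (397 -418 37) (498 -501 30) (371 -406 40) (494 -477 20) (493 -475 17) (494 -486 17) (370 -404 32) (500 -512 21) (403 -417 21) (385 -418 25) (382 -417 23) (370 -398 15) 
top 189 [ 540.96213995 -149.88687788]
side 529 [ 538.86345053 -149.59455478]
```

```bash
cat >> h.py <<'E'
def rows(target,yaw=None,tiltR=None):
    """shift in units of 300 mm & turn units 1.5rad from the measured pose to target TCP; yaw = world angle of jaw axis (deg, mod 180), tool straight down"""
    s=read_state();R=Ro.from_rotvec(s["orientation"]).as_matrix();p=np.array(s["tcp_pos"])
    print("pos",p.round(1),"jaw",np.degrees(np.arctan2(R[1,1],R[0,1])).round(2),"z",R[:,2].round(3),"F",np.round(s["wrist_force"],1),"gap",round(s["finger_gap"],1),"t",s["clock"], "q",np.round(s["q"],2))
    print("shift",(R.T@(np.array(target)-p)/300).round(4))
    if yaw is not None:
        for k in(0,180):
            a=np.radians(yaw+k);y=np.array([np.cos(a),np.sin(a),0]);z=np.array([0,0,-1.]);x=np.cross(y,z)
            print("turn",k,(Ro.from_matrix(R.T@np.column_stack([x,y,z])).as_rotvec()/1.5).round(4))
E
python3 -c "
from h import *
rows([539,-147,260],119.6)"
```

```text
pos [266.5 536.9 230.5] jaw 63.6 z [-0.001 -0.001 -1.   ] F [-0.4 -0.1  0.1] gap 84.8 t 0.1 q [ 1.11  0.31 -0.05  1.21  0.    1.57]
shift [-1.8272 -1.6383 -0.0957]
turn 0 [-1.000e-03 -5.000e-04 -6.516e-01]
turn 180 [-6.0000e-04  1.1000e-03  1.4428e+00]
```

```bash
python3 -c "
from h import *
X=cloud('top',np.load('top0.npy'));Y=cloud('side',np.load('side0.npy'))
for C in (X,Y):
  for a,b in((550,400),(400,250),(250,100),(100,-50),(-50,-200),(-200,-330)):
    q=(C[...,1]<a)&(C[...,1]>b)&(C[...,0]>250)&(C[...,0]<700)&(C[...,2]<700);S=C[q]
    if len(S): i=S[:,2].argsort()[-5];print(a,b,S[i].round())
"
```

```text
550 400 [267. 500. 461.]
400 250 [442. 272. 268.]
250 100 [445. 249. 198.]
100 -50 [646. -47. 140.]
-50 -200 [ 542. -144.  152.]
-200 -330 [ 688. -202.  114.]
550 400 [284. 505. 637.]
400 250 [444. 282. 263.]
250 100 [451. 249. 205.]
100 -50 [637. -46. 136.]
-50 -200 [ 535. -148.  157.]
-200 -330 [ 579. -256.  116.]
```

```bash
python3 -m creep '[[[0,0,-0.16,0,0,0,-1],[0,0,-0.32,0,0,0,-1],[-0.1,-0.09,-0.4,0,0,0.08,-1],[-0.2,-0.18,-0.4,0,0,0.16,-1],[-0.3,-0.27,-0.4,0,0,0.24,-1],[-0.4,-0.36,-0.4,0,0,0.32,-1],[-0.5,-0.45,-0.4,0,0,0.4,-1],[-0.6,-0.54,-0.4,0,0,0.48,-1],[-0.7,-0.63,-0.4,0,0,0.56,-1],[-0.8,-0.72,-0.4,0,0,0.64,-1]]]'; python3 -c "
from h import *
rows([539,-147,270],119.6)"
```

```text
clock: 1.1
tcp_pos: [385.8, 235.6, 351.1]
orientation: [-2.054, -2.377, 0.001]
wrist_force: [1.0, -0.4, -0.4]
finger_gap: 85.2
pos [385.8 235.6 351.1] jaw 8.33 z [-0. -0. -1.] F [ 1.  -0.4 -0.4] gap 85.2 t 1.1 q [ 0.55  0.01 -0.14  1.42 -0.    1.97]
shift [-1.3357  0.3207  0.2703]
turn 0 [-3.0000e-04 -1.0000e-04 -1.2947e+00]
turn 180 [-1.000e-04  2.000e-04  7.997e-01]
```

```bash
python3 -m creep '[[[-0.1,0.024,0,0,0,0.08,-1],[-0.2,0.048,0,0,0,0.16,-1],[-0.3,0.072,0,0,0,0.24,-1],[-0.4,0.096,0,0,0,0.32,-1],[-0.5,0.12,0,0,0,0.4,-1],[-0.6,0.144,0,0,0,0.48,-1],[-0.7,0.168,0.0,0,0,0.56,-1],[-0.8,0.192,0.05,0,0,0.64,-1],[-0.9,0.216,0.1,0,0,0.72,-1],[-1,0.24,0.15,0,0,0.8,-1]]]'; python3 - <<'E'
from h import *
rows([539,-147,200],119.6)
cam=wristcam();p,d=eyes.capture("wrist");cv2.imwrite("pics/w1.png",p);np.save("w1.npy",d);np.savez("w1cam.npz",*cam)
E
```

```text
clock: 2.1
tcp_pos: [501.9, -49.9, 305.5]
orientation: [-3.038, -0.801, 0.0]
wrist_force: [1.6, -0.2, 0.9]
finger_gap: 85.4
pos [501.9 -49.9 305.5] jaw -60.45 z [-0.  0. -1.] F [ 1.6 -0.2  0.9] gap 85.4 t 2.1 q [-0.1   0.11 -0.13  1.33  0.    2.53]
shift [-0.0519  0.3425  0.3517]
turn 0 [1.0000e-04 2.0000e-04 2.0938e+00]
turn 180 [-0.0001  0.0001 -0.0006]
```

View pics/w1.png

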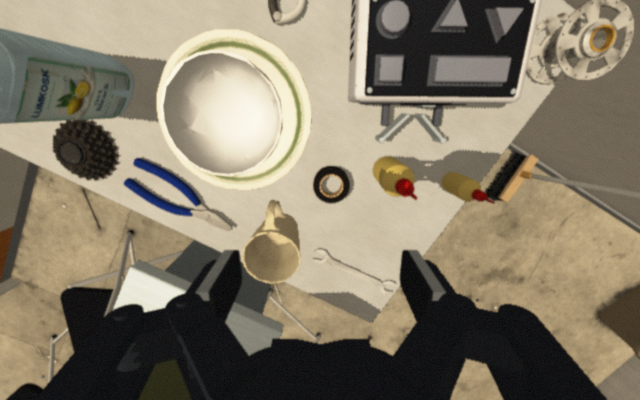

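```bash
cat > m.py <<'E'
from h import *
import sys
tag=sys.argv[1]
if len(sys.argv)>2:
    cam=wristcam();p,d=eyes.capture("wrist");cv2.imwrite(f"pics/{tag}.png",p);np.save(f"{tag}.npy",d);np.savez(f"{tag}cam.npz",*cam)
p=cv2.imread(f"pics/{tag}.png");d=np.load(f"{tag}.npy");cam=[np.load(f"{tag}cam.npz")[f"arr_{i}"] for i in range(3)]
X=cloud("wrist",d,cam);hsv=cv2.cvtColor(p,cv2.COLOR_BGR2HSV)
m=(X[...,2]>131)&(X[...,2]<142)&(d>0)&(X[...,0]>600)&(X[...,1]<20)&(X[...,1]>-200)&(hsv[...,1]<50)
n,l,st,ce=cv2.connectedComponentsWithStats(m.astype(np.uint8),connectivity=4)
for i in range(1,n):
    if st[i,4]>60: print("key",st[i],ce[i].round(1),ray(0,*ce[i],136,cam).round(1),np.median(X[l==i],0).round(1))
r=((hsv[...,0]<8)|(hsv[...,0]>172))&(hsv[...,1]>150)
n,l,st,ce=cv2.connectedComponentsWithStats(r.astype(np.uint8))
for i in range(1,n):
    if st[i,4]>25: print("red",st[i],ce[i].round(1),ray(0,*ce[i],133,cam).round(1),np.median(X[l==i],0).round(1))
a=np.radians(29.6);xc=np.array([np.cos(a),np.sin(a)]);yc=np.array([-np.sin(a),np.cos(a)])
from scipy.optimize import least_squares
q=(abs(X[...,0]-538)<120)&(abs(X[...,1]+147)<40)&(X[...,2]>12)&(X[...,2]<95)&(hsv[...,0]>12)&(hsv[...,0]<30)&(hsv[...,1]>90)
S=X[q][:,:2]
if len(S)>20: f=least_squares(lambda c:np.hypot(*(S-c).T)-22.5,S.mean(0),loss="soft_l1");print("body",len(S),f.x.round(1))
q=(X[...,2]>46)&(X[...,2]<125)&(X[...,0]>560)&(X[...,1]<50)&(X[...,1]>-230)&(X[...,0]<800)
# plates: top edges
q=(X[...,2]>30)&(X[...,2]<52)&(hsv[...,1]<60);U=X[...,:2]@xc;V=X[...,:2]@yc
q&=(U>430)&(U<490)&(V>-480)&(V<-370)
print("plates",q.sum(),np.percentile(V[q],[1,99]).round(1) if q.sum() else "")
for s in(1,-1):
    w=q&((V+424)*s>6)&(U<482)
    if w.sum()>15:
        c=cv2.fitLine(np.column_stack([U[w],V[w]]).astype(np.float32),cv2.DIST_HUBER,0,.01,.01).ravel();print(s,w.sum(),"dir",np.degrees(np.arctan2(c[1],c[0])).round(1),"pt",c[2:].round(1))
E
python3 m.py w1; python3 - <<'E'
import cv2
p=cv2.imread("pics/w1.png")[:230,300:560];cv2.imwrite("pics/w1z.png",cv2.resize(p,None,fx=2.6,fy=2.6))
E
```

```text
key [381   0  29  34 728] [394.9  16.6] [679.  -34.6 136. ] [679.3 -34.8 135.2]
key [439   0  29  28 433] [454.4  16.8] [707.5 -85.2 136. ] [707.8 -84.3 135.2]
key [494   8  30  29 470] [506.6  17.6] [ 732.  -129.8  136. ] [ 732.4 -131.2  135.3]
key [378  57  26  25 583] [390.7  68.9] [638.3 -57.2 136. ] [638.4 -57.4 135.1]
key [ 434   57   77   26 1900] [471.3  69.6] [ 678.7 -129.7  136. ] [ 678.9 -129.8  135.4]
red [396 179  20  20 241] [404.8 187.4] [ 541.  -144.1  133. ] [ 540.8 -145.5  129.4]
red [472 190  21  13 139] [480.1 195.6] [ 577.  -228.2  133. ] [ 577.9 -254.    94.8]
body 762 [ 538.3 -153.1]
plates 535 [-471.1 -377.3]
1 252 dir -45.5 pt [ 456.9 -391.2]
-1 264 dir 43.7 pt [ 459.8 -451.6]
```

View pics/w1z.png

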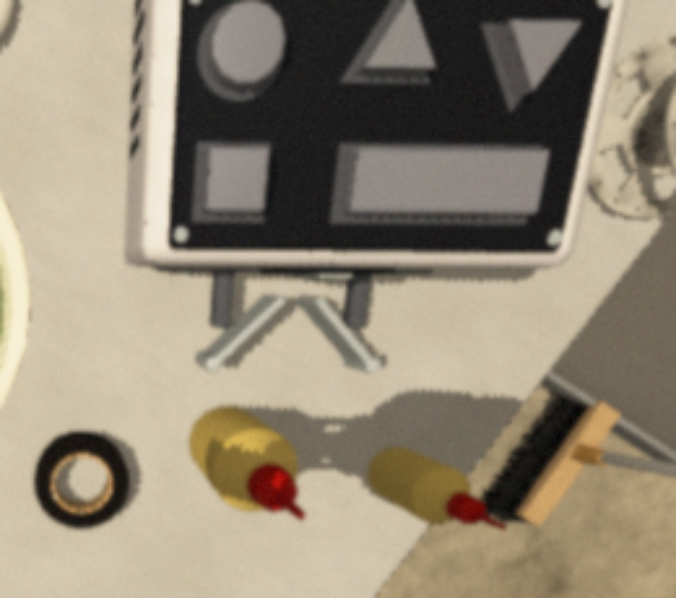

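```bash
python3 -m creep '[[[-0.01,0.07,0.05,0,0,0,-1],[-0.02,0.14,0.1,0,0,0,-1],[-0.03,0.21,0.15,0,0,0,-1],[-0.04,0.28,0.2,0,0,0,-1],[-0.05,0.32,0.22,0,0,0,-1],[-0.052,0.342,0.22,0,0,0,-1],[-0.052,0.342,0.22,0,0,0,-1],[-0.052,0.342,0.22,0,0,0,-1],[-0.052,0.342,0.22,0,0,0,-1],[-0.052,0.342,0.22,0,0,0,-1]]]'; python3 m.py w2 1;python3 -c "
from h import *
rows([539,-147,120],119.6)"
```

```text
clock: 3.15
tcp_pos: [539.4, -144.8, 241.0]
orientation: [3.035, 0.81, 0.001]
wrist_force: [0.6, 0.2, -0.3]
finger_gap: 85.7
key [ 271   22   31   35 1043] [286.1  39. ] [638.7 -58.2 136. ] [638.9 -58.1 134.9]
key [ 343   23   98   36 3238] [391.   40.7] [ 679.  -130.6  136. ] [ 679.1 -130.7  135.2]
red [314 181  19  27 349] [323.  192.5] [ 542.8 -147.5  133. ] [ 542.  -147.3  129.2]
red [415 195  19  17 167] [422.5 201.9] [ 581.9 -234.7  133. ] [ 578.  -253.6   95.2]
body 849 [ 537.5 -152.4]
plates 532 [-471.3 -379. ]
1 247 dir -45.4 pt [ 460.1 -397.1]
-1 277 dir 44.2 pt [ 459.7 -452.7]
pos [ 539.4 -144.9  240.8] jaw -60.12 z [ 0.001 -0.    -1.   ] F [0.  0.4 0.3] gap 85.3 t 3.2 q [-0.26  0.23 -0.13  1.2   0.    2.36]
shift [-0.0047  0.0052  0.4028]
turn 0 [ 6.0000e-04  5.0000e-04 -2.0911e+00]
turn 180 [ 0.0003 -0.0004  0.0033]
```

View pics/w2.png

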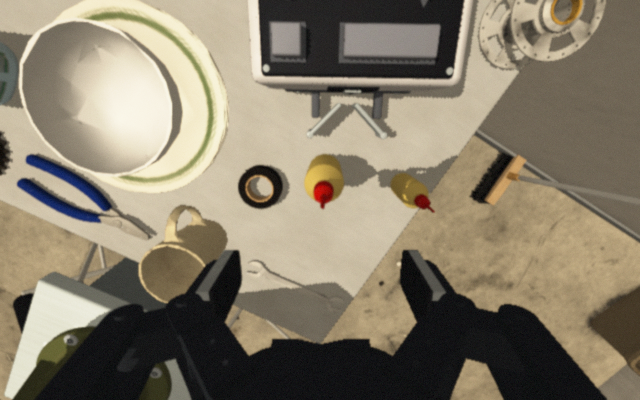

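```bash
python3 -m creep '[[[0,0.003,0.1,0,0,0,-1],[0,0.006,0.2,0,0,0,-1],[0,0.006,0.3,0,0,0,-1],[0,0.006,0.37,0,0,0,-1],[0,0.006,0.39,0,0,0,-1],[0,0.006,0.39,0,0,0,-1],[0,0.006,0.39,0,0,0,-1],[0,0.006,0.39,0,0,0,-1],[0,0.006,0.39,0,0,0,-1],[0,0.006,0.39,0,0,0,-1]]]'; python3 m.py w3 1;python3 -c "
from h import *
rows([539,-147,110],119.6)"
```

```text
clock: 4.2
tcp_pos: [540.7, -147.1, 124.1]
orientation: [3.035, 0.809, 0.002]
wrist_force: [-0.7, 0.2, 0.1]
finger_gap: 85.4
key [217   0  60  10 498] [247.9   3.8] [629.1 -64.2 136. ] [629.5 -63.7 133.9]
key [ 358    0  188   15 2228] [454.3   5.5] [ 669.9 -136.4  136. ] [ 671.  -137.5  134.5]
red [ 305  230   32   71 1321] [320.2 255.8] [ 542.9 -147.1  133. ] [ 542.2 -147.   129.1]
red [462 242  43  39 561] [478.2 257. ] [ 584.9 -222.1  133. ] [ 578.2 -253.4   94.7]
body 2358 [ 537.6 -152.2]
plates 1249 [-471.2 -377.7]
1 574 dir -45.9 pt [ 460.8 -396.8]
-1 656 dir 44.3 pt [ 459.9 -451.8]
pos [ 540.5 -147.1  123.9] jaw -60.16 z [ 0.001 -0.    -1.   ] F [ 0.1  0.7 -0.1] gap 85.1 t 4.25 q [-0.27  0.3  -0.31  0.95 -0.    2.36]
shift [-0.0042 -0.0027  0.0462]
turn 0 [ 7.0000e-04  7.0000e-04 -2.0916e+00]
turn 180 [ 0.0004 -0.0004  0.0028]
```

View pics/w3.png

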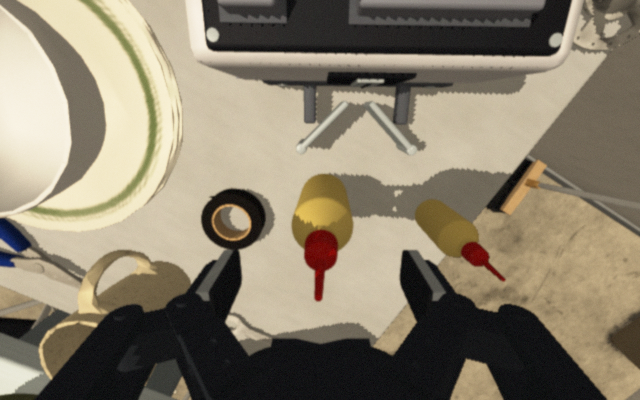

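```bash
python3 -m creep '[[[0.005,0.001,0.02,0,0,0,-1],[0.005,0.001,0.045,0,0,0,-1],[0.005,0.001,0.045,0,0,0,-1],[0.005,0.001,0.045,0,0,0,0.3],[0.005,0.001,0.045,0,0,0,0.5],[0.005,0.001,0.045,0,0,0,0.6],[0.005,0.001,0.045,0,0,0,1],[0.005,0.001,0.045,0,0,0,1],[0.005,0.001,0.045,0,0,0,1],[0.005,0.001,0.045,0,0,0,1]]]'; python3 m.py w4 1;python3 -c "
from h import *
rows([539,-147,110],119.6)
p,d=eyes.capture('side');cv2.imwrite('pics/s4.png',cv2.resize(p[150:290,280:480],None,fx=4,fy=4))"
```

```text
clock: 5.25
tcp_pos: [542.0, -146.6, 110.2]
orientation: [3.035, 0.809, 0.001]
wrist_force: [-0.9, -0.3, 3.8]
finger_gap: 16.8
key [364   0 207   7 876] [477.1   1.8] [ 669.8 -139.3  136. ] [ 672.3 -141.6  133.1]
red [ 304  242   34   85 1641] [320.  272.4] [ 543.  -147.2  133. ] [ 542.6 -146.9  129.5]
red [470 253  50  45 687] [489.1 270.1] [ 585.8 -219.3  133. ] [ 578.2 -253.4   94.8]
body 2566 [ 538.  -152.3]
plates 1413 [-471.2 -378.1]
1 630 dir -45.4 pt [ 460.7 -396.8]
-1 756 dir 44.3 pt [ 460.1 -451.7]
pos [ 542.  -146.6  110.3] jaw -60.16 z [ 0.001 -0.    -1.   ] F [-0.3 -0.4  3.4] gap 16.8 t 5.3 q [-0.26  0.32 -0.33  0.92 -0.    2.36]
shift [-0.0093 -0.0039  0.0008]
turn 0 [ 7.0000e-04  7.0000e-04 -2.0916e+00]
turn 180 [ 0.0005 -0.0004  0.0027]
```

View pics/w4.png

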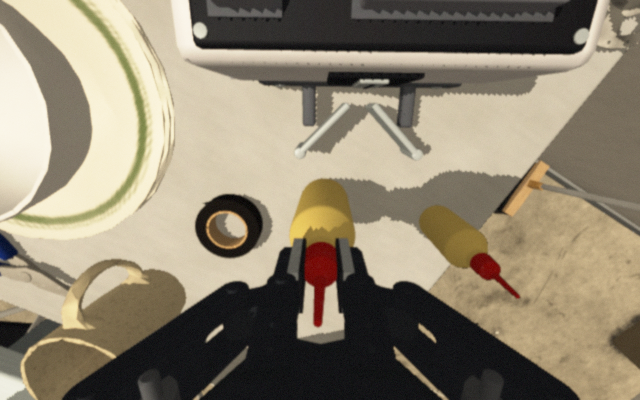

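View pics/s4.png

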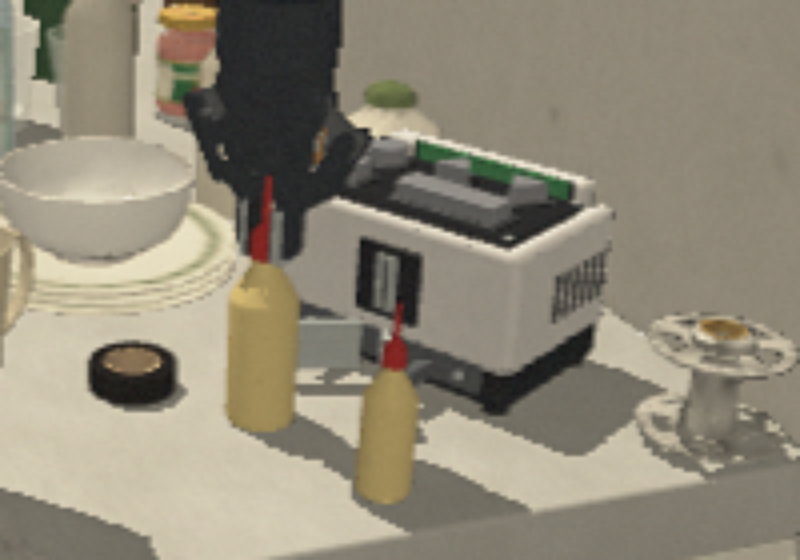

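```bash
python3 -m creep '[[[0.01,0.008,0,0,0,0,1],[0.03,0.023,0,0,0,0,1],[0.05,0.038,0,0,0,0,1],[0.07,0.053,0,0,0,0,1],[0.09,0.068,0,0,0,0,1],[0.11,0.083,0,0,0,0,1],[0.124,0.093,0,0,0,0,1],[0.131,0.097,0,0,0,0,1],[0.131,0.097,0,0,0,0,1],[0.131,0.097,0,0,0,0,1]]]'; python3 m.py w5 1;python3 -c "
from h import *
rows([604,-145,110],119.05)
p,d=eyes.capture('side');cv2.imwrite('pics/s5.png',cv2.resize(p[150:290,280:480],None,fx=4,fy=4))"
```

```text
clock: 6.35
tcp_pos: [589.3, -151.5, 109.9]
orientation: [-3.034, -0.809, 0.002]
wrist_force: [-2.2, 2.1, 7.0]
finger_gap: 16.8
key [ 137   43   72   67 4163] [173.1  75.9] [639.8 -58.7 136. ] [639.7 -58.3 134.8]
key [  289    45   199    69 12657] [386.   78.9] [ 679.6 -130.1  136. ] [ 679.7 -130.3  135.1]
key [338 255  31  20 274] [350.7 263.8] [ 603.7 -161.3  136. ] [ 603.9 -159.6  136.6]
red [ 304  243   34   54 1265] [321.1 265.7] [ 594.1 -150.5  133. ] [ 594.2 -150.2  128.5]
body 1219 [ 573.2 -159.6]
plates 1192 [-471.7 -377.9]
1 596 dir -45.8 pt [ 461.5 -397.1]
-1 595 dir 45.0 pt [ 461.1 -452.8]
pos [ 589.2 -151.5  109.9] jaw -60.15 z [-0.002  0.001 -1.   ] F [-3.   2.7  6.4] gap 16.7 t 6.4 q [-0.25  0.4  -0.21  0.96  0.    2.37]
shift [ 0.0535  0.0058 -0.0005]
turn 0 [-9.0000e-04 -2.1000e-03 -2.0851e+00]
turn 180 [-0.0014  0.0006  0.0093]
```

View pics/w5.png

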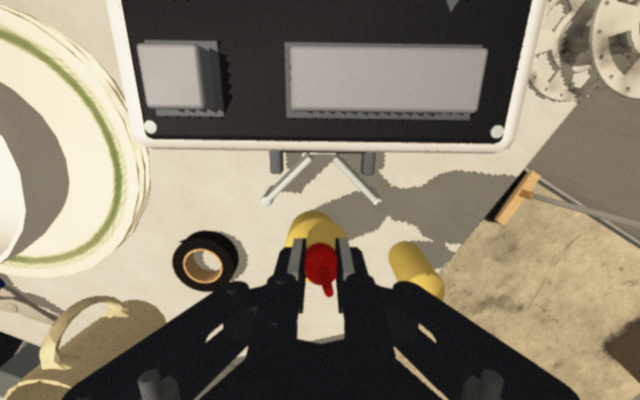

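View pics/s5.png

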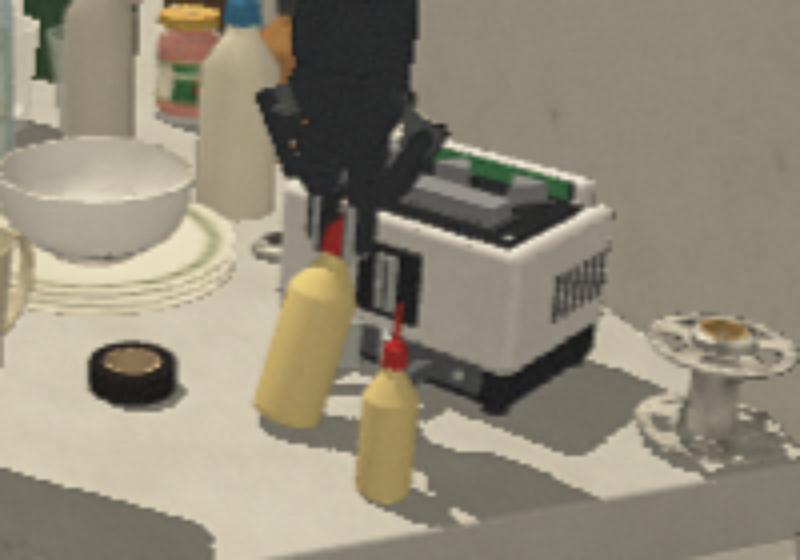

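```bash
python3 -m creep '[[[-0.01,0,0,0,0,0,1],[-0.02,0,0,0,0,0,1],[-0.03,0,0,0,0,0,1],[-0.04,0,0,0,0,0,1],[-0.05,0,0,0,0,0,1],[-0.06,0,0,0,0,0,1],[-0.07,0,0,0,0,0,1],[-0.075,0,0,0,0,0,1],[-0.075,0,0,0,0,0,1],[-0.075,0,0,0,0,0,1]]]'; python3 -c "
from h import *
rows([604,-145,110],119.05)
p,d=eyes.capture('side');cv2.imwrite('pics/s6.png',cv2.resize(p[150:290,280:480],None,fx=4,fy=4))
np.save('s6.npy',d);cv2.imwrite('pics/s6full.png',p)"
```

```text
clock: 7.45
tcp_pos: [571.8, -162.3, 111.3]
orientation: [-3.034, -0.809, -0.005]
wrist_force: [-1.4, 4.2, 9.8]
finger_gap: 16.5
pos [ 571.8 -162.3  111.3] jaw -60.13 z [ 0.003  0.002 -1.   ] F [-1.4  4.2  9.8] gap 16.5 t 7.45 q [-0.28  0.37 -0.25  0.95  0.    2.34]
shift [0.1218 0.0035 0.0046]
turn 0 [ 3.8000e-03 -8.0000e-04 -2.0849e+00]
turn 180 [-0.0005 -0.0024  0.0095]
```

View pics/s6.png

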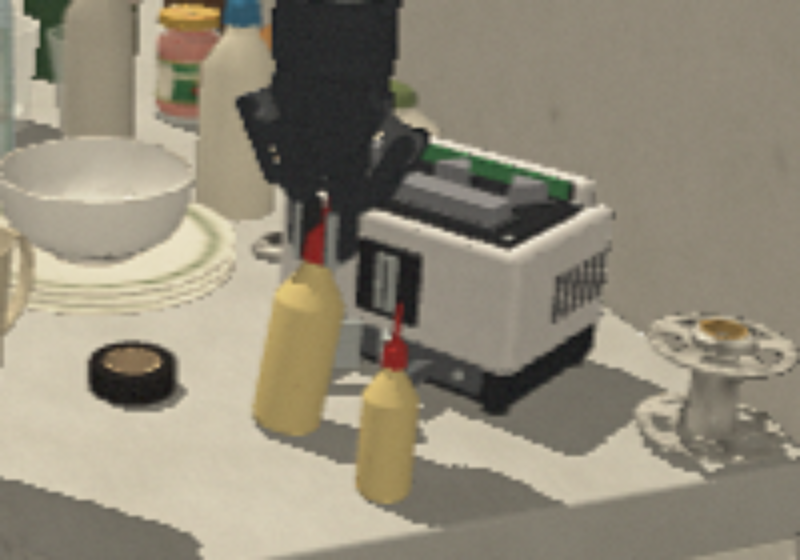

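```bash
python3 -m creep '[[[-0.01,0,0,0,0,0,1],[-0.02,0,0,0,0,0,1],[-0.03,0,0,0,0,0,1],[-0.035,0,0,0,0,0,1],[-0.035,0,0,0,0,0,1],[-0.035,0,0,0,0,0,1],[-0.035,0,0,0,0,0,1],[-0.035,0,0,0,0,0,1],[-0.035,0,0,0,0,0,1],[-0.035,0,0,0,0,0,1]]]'; python3 -c "
from h import *
rows([604,-145,110],119.05)
p,d=eyes.capture('side');cv2.imwrite('pics/s7.png',cv2.resize(p[150:290,280:480],None,fx=4,fy=4))
np.save('s7.npy',d);cv2.imwrite('pics/s7full.png',p)"
```

```text
clock: 8.5
tcp_pos: [563.0, -167.3, 111.4]
orientation: [-3.034, -0.809, -0.006]
wrist_force: [-0.1, 5.1, 11.6]
finger_gap: 17.1
pos [ 563.  -167.3  111.4] jaw -60.12 z [ 0.003  0.003 -1.   ] F [-0.1  5.1 11.6] gap 17.1 t 8.5 q [-0.29  0.36 -0.26  0.94  0.    2.33]
shift [0.1556 0.0037 0.0053]
turn 0 [ 4.3000e-03 -8.0000e-04 -2.0847e+00]
turn 180 [-0.0005 -0.0028  0.0097]
```

View pics/s7.png

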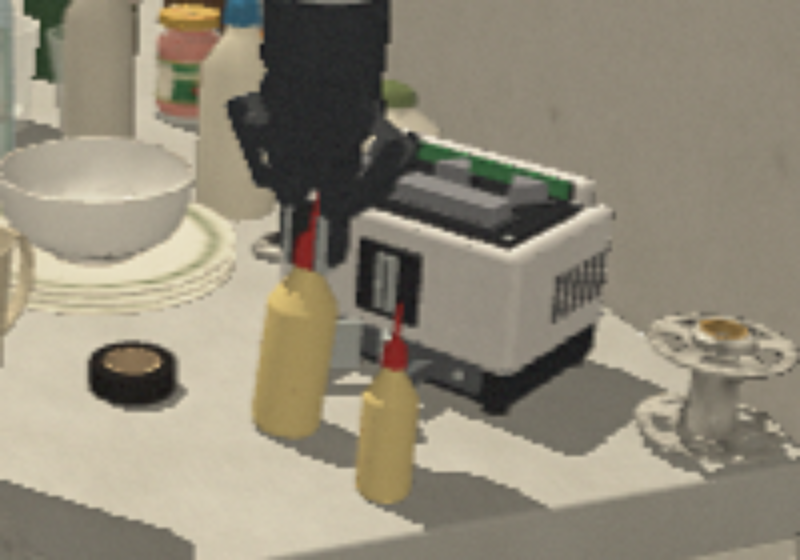

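```bash
python3 -m creep '[[[-0.005,0,0,0,0,0,0.5],[-0.005,0,0,0,0,0,0],[-0.005,0,0,0,0,0,-1],[-0.005,0,0,0,0,0,-1],[-0.005,0,0,0,0,0,-1],[-0.005,0,0,0,0,0,-1],[-0.005,0,-0.1,0,0,0,-1],[-0.005,0,-0.2,0,0,0,-1],[-0.005,0,-0.3,0,0,0,-1],[-0.005,0,-0.4,0,0,0,-1]]]'; python3 m.py w8 1; python3 -c "
from h import *
rows([604,-145,110],119.05)
p,d=eyes.capture('side');cv2.imwrite('pics/s8.png',cv2.resize(p[150:290,280:480],None,fx=4,fy=4))
np.save('s8.npy',d);cv2.imwrite('pics/s8full.png',p)"
```

```text
clock: 9.55
tcp_pos: [560.1, -169.3, 230.9]
orientation: [3.036, 0.809, -0.0]
wrist_force: [-0.5, -0.1, -0.4]
finger_gap: 85.5
key [ 227   27   34   36 1118] [244.   44.3] [638.9 -58.7 136. ] [639.  -58.3 134.8]
key [ 304   28  100   37 3461] [352.7  46. ] [ 679.2 -130.9  136. ] [ 679.3 -131.   135.1]
red [300 187  21  29 389] [309.6 198.8] [ 554.6 -162.8  133. ] [ 554.1 -162.4  129.3]
red [390 202  15  19 170] [396.6 209.8] [ 585.2 -237.8  133. ] [ 578.5 -254.6   95.4]
body 954 [ 549.2 -167.1]
plates 506 [-471.8 -378.2]
1 245 dir -46.1 pt [ 460.5 -397.5]
-1 248 dir 44.5 pt [ 459.6 -453.5]
pos [ 562.4 -170.   236.4] jaw -60.16 z [ 0.007 -0.002 -1.   ] F [ 0.9 -0.7  3. ] gap 85.2 t 9.6 q [-0.29  0.28 -0.08  1.2  -0.    2.33]
shift [ 0.1596 -0.0056  0.4222]
turn 0 [ 0.0051  0.0054 -2.0852]
turn 180 [ 0.0035 -0.0033  0.0092]
```

View pics/s8.png

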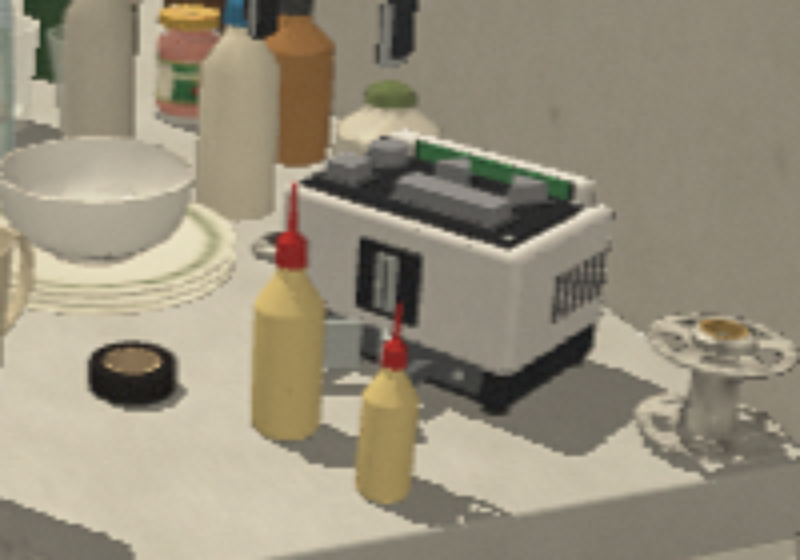

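View pics/w8.png

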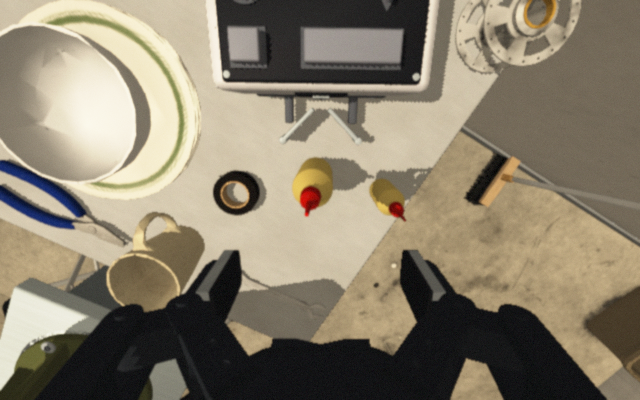

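```bash
python3 -m creep '[[[-0.045,-0.008,0,0,0.08,0,0.29],[-0.09,-0.017,0,0,0.17,0,0.29],[-0.135,-0.025,0,0,0.26,0,0.29],[-0.182,-0.034,0,0,0.35,0,0.29],[-0.182,-0.034,0.08,0,0.44,0,0.29],[-0.182,-0.034,0.16,0,0.524,0,0.29],[-0.182,-0.034,0.24,0,0.524,0,0.29],[-0.182,-0.034,0.32,0,0.524,0,0.29],[-0.182,-0.034,0.35,0,0.524,0,0.29],[-0.182,-0.034,0.35,0,0.524,0,0.29]]]'; python3 m.py w9 1; python3 -c "
from h import *
rows([509.5,-188.3,12])
p,d=eyes.capture('side');cv2.imwrite('pics/s9.png',cv2.resize(p[110:290,230:480],None,fx=3,fy=3))"
```

```text
clock: 10.65
tcp_pos: [506.9, -186.8, 123.3]
orientation: [-2.64, -0.701, -1.092]
wrist_force: [-0.6, 0.2, -0.0]
finger_gap: 30.7
key [254   0  31  17 434] [268.6   7. ] [672.5 -40.  136. ] [674.7 -38.4 134.5]
key [318   0  30  14 319] [332.5   6.9] [700.9 -89.2 136. ] [704.3 -87.2 134.6]
key [374   0  29  18 312] [388.7   5.9] [ 727.1 -132.   136. ] [ 730.5 -132.2  134.7]
key [248  28  31  22 612] [263.6  38.3] [634.4 -61.4 136. ] [635.9 -59.7 134.6]
key [ 319   28   92   23 1958] [363.6  38.9] [ 674.2 -132.8  136. ] [ 676.6 -131.8  134.8]
red [ 308  133   29   66 1106] [321.6 174. ] [ 546.9 -166.1  133. ] [ 547.2 -165.9  128.8]
red [437 208  35  33 499] [451.4 226.6] [ 553.2 -246.8  133. ] [ 574.1 -255.6   95.1]
body 2078 [ 550.6 -165.5]
plates 987 [-471.8 -377.7]
1 401 dir -44.3 pt [ 458.5 -398.2]
-1 574 dir 43.5 pt [ 455.6 -453.9]
pos [ 507.7 -187.3  124.6] jaw -60.14 z [ 0.613  0.353 -0.707] F [0.2 1.  1.1] gap 30.6 t 10.7 q [-0.78  0.15 -0.8   0.37  0.75  1.94]
shift [-0.2632  0.0063  0.2677]
```

View pics/s9.png

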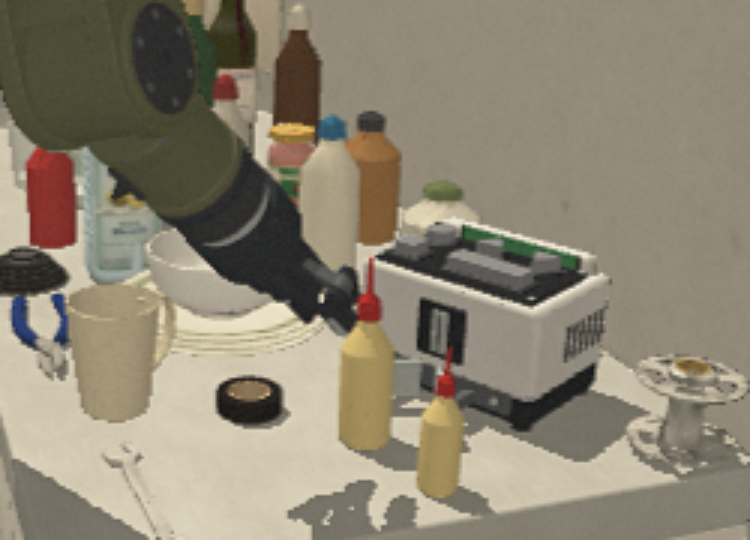

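View pics/w9.png

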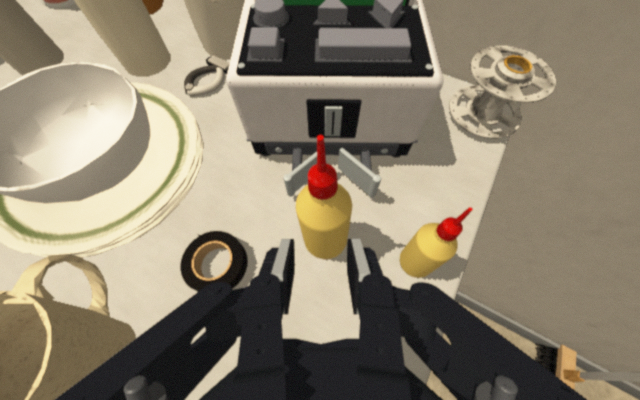

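```bash
python3 -m creep '[[[-0.05,0.002,0.05,0,0,0,0.29],[-0.1,0.004,0.1,0,0,0,0.29],[-0.15,0.006,0.15,0,0,0,0.29],[-0.2,0.008,0.2,0,0,0,0.29],[-0.24,0.01,0.243,0,0,0,0.29],[-0.26,0.01,0.264,0,0,0,0.29],[-0.26,0.01,0.264,0,0,0,0.29],[-0.26,0.01,0.264,0,0,0,0.29],[-0.26,0.01,0.264,0,0,0,0.29],[-0.26,0.01,0.264,0,0,0,0.29]]]'; python3 m.py w10 1; python3 -c "
from h import *
rows([604,-145,12])
p,d=eyes.capture('side');cv2.imwrite('pics/s10.png',cv2.resize(p[110:290,230:480],None,fx=3,fy=3))"
```

```text
clock: 11.75
tcp_pos: [510.7, -190.3, 14.7]
orientation: [-2.641, -0.705, -1.097]
wrist_force: [-0.1, -0.1, -0.5]
finger_gap: 30.7
red [ 277    0   65   56 3167] [309.4  25.4] [ 525.  -180.1  133. ] [ 542.2 -169.5  119.8]
red [ 524   51  116  108 3061] [571.8 117.9] [ 525.5 -235.6  133. ] [ 574.1 -255.4   95.2]
body 8650 [ 550.6 -165.3]
plates 1530 [-471.9 -377.2]
1 188 dir -27.3 pt [ 442.4 -379.7]
-1 1342 dir 43.4 pt [ 452.9 -456.3]
pos [ 510.5 -190.2   14.5] jaw -60.16 z [ 0.615  0.351 -0.706] F [ 0.  -0.8  0.4] gap 30.3 t 11.8 q [-0.78  0.37 -0.88  0.07  0.75  1.94]
shift [0.238  0.0242 0.2503]
```

View pics/s10.png

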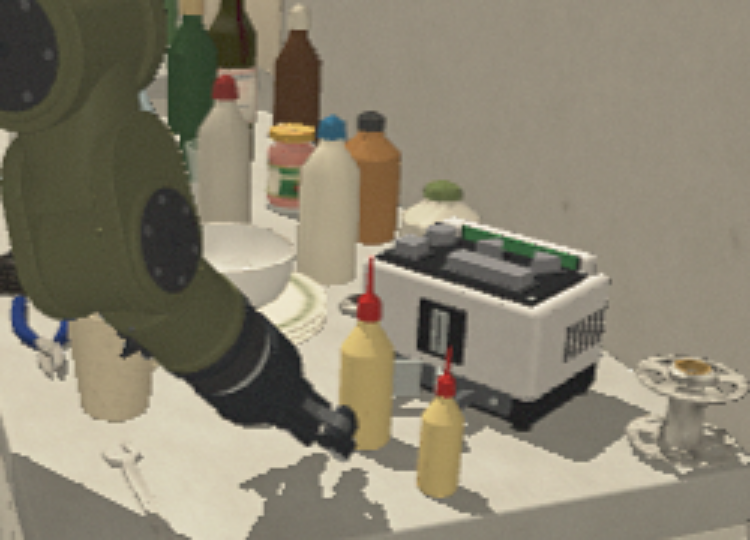

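View pics/w10.png

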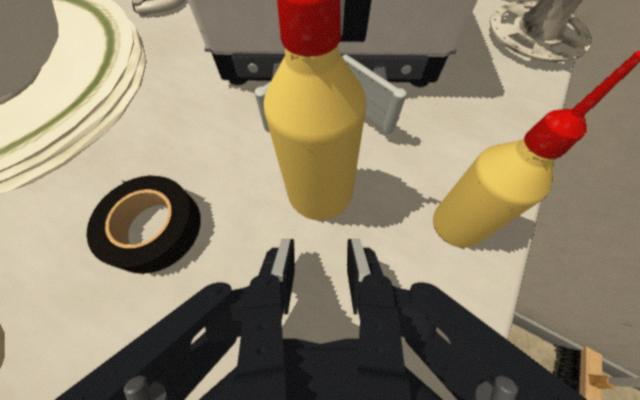

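```bash
python3 -m creep '[[[0.02,0.002,0.021,0,0,0,0.29],[0.04,0.005,0.042,0,0,0,0.29],[0.05,0.007,0.053,0,0,0,0.29],[0.062,0.009,0.066,0,0,0,0.29],[0.074,0.011,0.079,0,0,0,0.29],[0.086,0.013,0.092,0,0,0,0.29],[0.098,0.015,0.105,0,0,0,0.29],[0.11,0.017,0.118,0,0,0,0.29],[0.122,0.019,0.13,0,0,0,0.29],[0.132,0.02,0.14,0,0,0,0.29]]]'; python3 m.py w11 1; python3 -c "
from h import *
rows([571,-163.3,13])
p,d=eyes.capture('side');cv2.imwrite('pics/s11.png',cv2.resize(p[110:290,230:480],None,fx=3,fy=3))"
```

```text
clock: 12.85
tcp_pos: [563.6, -166.2, 12.0]
orientation: [-2.641, -0.704, -1.095]
wrist_force: [-0.7, -0.1, 2.3]
finger_gap: 30.8
red [ 273    0   78  108 7130] [312.4  53.2] [ 567.  -163.5  133. ] [ 576.1 -157.9  125.5]
red [ 576  261   64   60 3169] [611.2 290.1] [ 547.2 -218.3  133. ] [ 573.3 -251.9   90.9]
body 9616 [ 582.3 -155.7]
plates 1651 [-471.9 -377.2]
1 695 dir -42.2 pt [ 444.4 -384.2]
-1 953 dir 42.1 pt [ 446.4 -462.8]
pos [ 564.  -166.1   12.2] jaw -60.13 z [ 0.614  0.352 -0.706] F [0.7 0.2 0.4] gap 30.4 t 12.9 q [-0.66  0.4  -0.86 -0.04  0.72  2.09]
shift [0.0194 0.0036 0.0156]
```

View pics/s11.png

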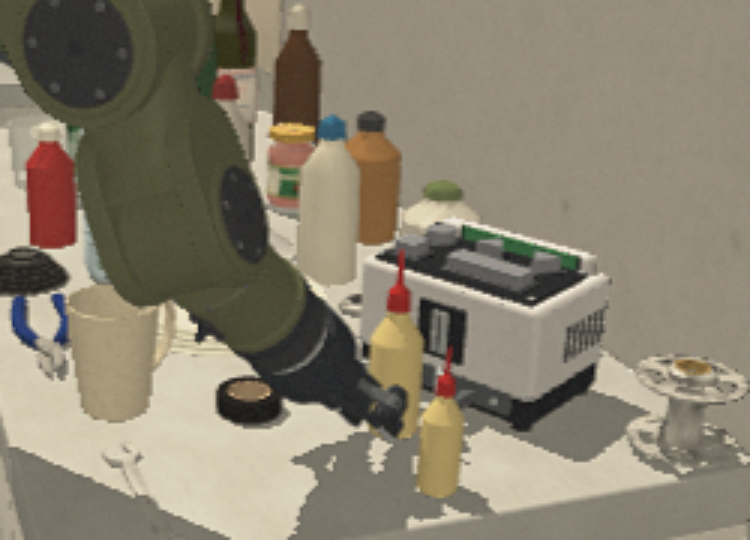

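View pics/w11.png

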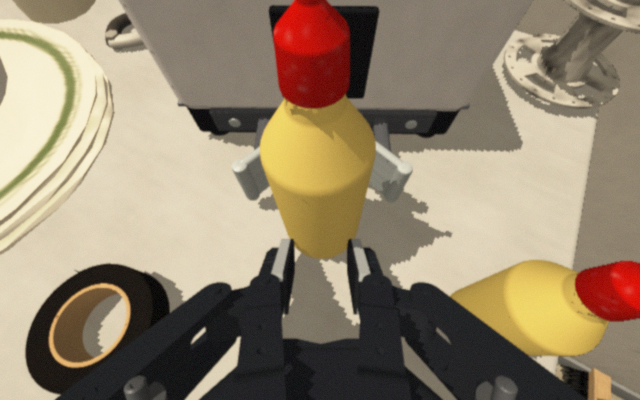

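```bash
python3 -m creep '[[[0.007,0,0.007,0,0,0,0.29],[0.014,0.001,0.014,0,0,0,0.29],[0.021,0.002,0.021,0,0,0,0.29],[0.028,0.002,0.028,0,0,0,0.29],[0.033,0.002,0.033,0,0,0,0.29],[0.038,0.002,0.038,0,0,0,0.29],[0.043,0.002,0.043,0,0,0,0.29],[0.046,0.002,0.046,0,0,0,0.29],[0.049,0.002,0.049,0,0,0,0.29],[0.049,0.002,0.049,0,0,0,0.29]]]'; python3 m.py w12 1; python3 -c "
from h import *
rows([571,-163.3,13])"
```

```text
clock: 13.95
tcp_pos: [581.6, -156.3, 12.0]
orientation: [-2.641, -0.704, -1.095]
wrist_force: [-0.1, -0.3, 0.2]
finger_gap: 30.5
red [ 272    0   79  107 7078] [311.7  53.4] [ 584.9 -153.6  133. ] [ 594.2 -147.9  125.6]
red [ 605  343   35   57 1612] [624.6 368.4] [ 556.8 -210.4  133. ] [ 574.9 -250.4   86. ]
body 9614 [ 600.5 -145.8]
plates 2312 [-471.5 -377.9]
1 1066 dir -43.7 pt [ 448.8 -388.2]
-1 1241 dir 44.9 pt [ 446.  -463.3]
pos [ 581.5 -156.4   12. ] jaw -60.15 z [ 0.614  0.352 -0.707] F [-0.1 -0.  -0. ] gap 30.4 t 14.0 q [-0.62  0.4  -0.85 -0.07  0.7   2.14]
shift [-0.0273  0.0026 -0.032 ]
```

View pics/w12.png

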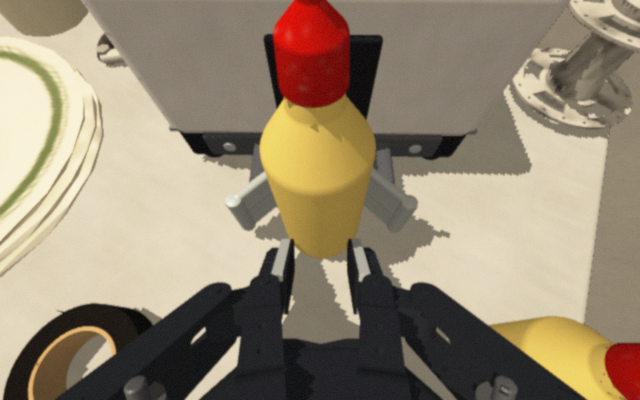

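```bash
python3 -m creep '[[[0.002,0,0.002,0,0,0,0.29],[0.004,0,0.004,0,0,0,0.29],[0.006,0,0.006,0,0,0,0.29],[0.008,0,0.008,0,0,0,0.29],[0.009,0,0.009,0,0,0,0.29],[0.009,0,0.009,0,0,0,0.29],[0.009,0,0.009,0,0,0,0.29],[0.009,0,0.009,0,0,0,0.29],[0.009,0,0.009,0,0,0,0.29],[0.009,0,0.009,0,0,0,0.29]]]'; python3 -c "
from h import *
rows([571,-163.3,13])"
```

```text
clock: 15.0
tcp_pos: [584.8, -154.6, 12.0]
orientation: [-2.641, -0.704, -1.095]
wrist_force: [-0.7, -0.3, 0.2]
finger_gap: 30.2
pos [ 584.8 -154.6   12. ] jaw -60.16 z [ 0.614  0.352 -0.707] F [-0.7 -0.3  0.2] gap 30.2 t 15.0 q [-0.62  0.41 -0.84 -0.08  0.7   2.15]
shift [-0.0361  0.0024 -0.0408]
```

Not in contact yet; a couple more small steps.

```bash
python3 -m creep '[[[0.001,0,0.001,0,0,0,0.29],[0.002,0,0.002,0,0,0,0.29],[0.003,0,0.003,0,0,0,0.29],[0.004,0,0.004,0,0,0,0.29],[0.005,0,0.005,0,0,0,0.29],[0.006,0,0.006,0,0,0,0.29],[0.006,0,0.006,0,0,0,0.29],[0.006,0,0.006,0,0,0,0.29],[0.006,0,0.006,0,0,0,0.29],[0.006,0,0.006,0,0,0,0.29]]]'; python3 m.py w13 1; python3 -c "
from h import *
rows([571,-163.3,13])"
```

```text
clock: 16.0
tcp_pos: [586.4, -153.8, 11.6]
orientation: [-2.642, -0.702, -1.093]
wrist_force: [-5.2, -4.7, 2.4]
finger_gap: 30.6
red [ 272    0   80  112 7398] [311.7  56.7] [ 588.7 -151.7  133. ] [ 597.5 -146.4  125.9]
red [616 366  24  34 748] [628.3 383.3] [ 560.3 -208.   133. ] [ 577.1 -249.9   84.8]
body 9379 [ 604.4 -144. ]
plates 2462 [-471.5 -377.9]
1 1165 dir -42.6 pt [ 448.4 -387.9]
-1 1293 dir 41.7 pt [ 450.  -459.4]
pos [ 586.4 -153.8   11.6] jaw -60.23 z [ 0.613  0.351 -0.708] F [-6.  -3.3  2.7] gap 30.2 t 16.05 q [-0.61  0.41 -0.84 -0.08  0.69  2.16]
shift [-0.0395  0.0019 -0.0459]
```

View pics/w13.png

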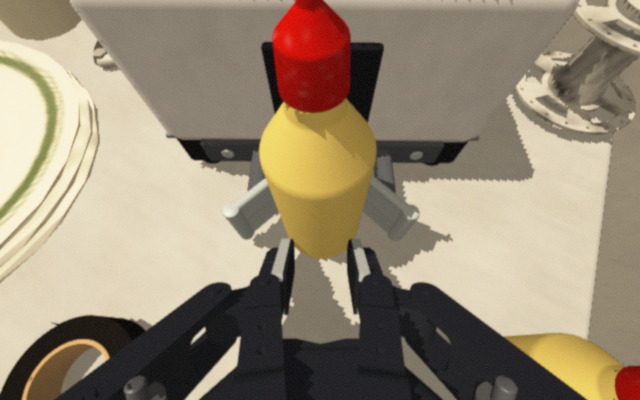

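```bash
python3 -m creep '[[[0.001,0,0.001,0,0,0,0.29],[0.002,0,0.002,0,0,0,0.29],[0.003,0,0.003,0,0,0,0.29],[0.004,0,0.004,0,0,0,0.29],[0.004,0,0.004,0,0,0,0.29],[0.004,0,0.004,0,0,0,0.29],[0.004,0,0.004,0,0,0,0.29],[0.004,0,0.004,0,0,0,0.29],[0.004,0,0.004,0,0,0,0.29],[0.004,0,0.004,0,0,0,0.29]]]'; python3 m.py w14 1; python3 -c "
from h import *
rows([571,-163.3,13])
p,d=eyes.capture('side');cv2.imwrite('pics/s14.png',cv2.resize(p[110:290,230:480],None,fx=3,fy=3))"
```

```text
clock: 17.05
tcp_pos: [586.9, -153.5, 11.2]
orientation: [-2.644, -0.7, -1.092]
wrist_force: [-14.4, -8.0, 7.0]
finger_gap: 30.0
red [ 271    0   81  114 7539] [311.4  57.4] [ 588.7 -151.8  133. ] [ 597.4 -146.5  126. ]
red [618 369  22  31 614] [629.4 384.9] [ 560.7 -207.4  133. ] [ 577.3 -249.8   84.5]
body 9401 [ 604.4 -144. ]
plates 2462 [-471.4 -377.9]
1 1163 dir -44.7 pt [ 446.5 -386.2]
-1 1293 dir 41.7 pt [ 445.1 -463.7]
pos [ 587.  -153.5   11.3] jaw -60.32 z [ 0.613  0.35  -0.709] F [-15.4  -8.9   7.1] gap 30.0 t 17.1 q [-0.61  0.41 -0.84 -0.08  0.69  2.16]
shift [-0.0401  0.002  -0.0482]
```

View pics/s14.png

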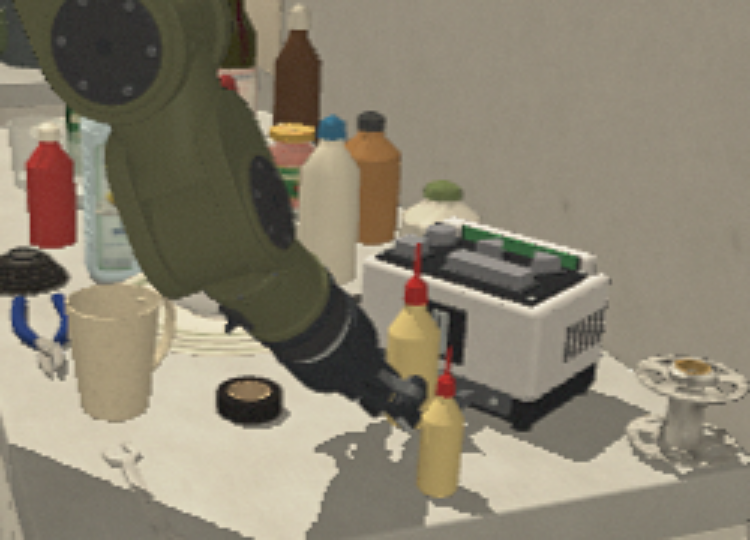

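```bash
python3 -m creep '[[[-0.01,0,-0.01,0,0,0,0.29],[-0.05,0,-0.05,0,0,0,0.29],[-0.1,0,-0.1,0,0,0,0.29],[-0.15,0,-0.15,0,0,0,0.29],[-0.06,0,-0.26,0,0,0,0.29],[0.05,0,-0.37,0,0,0,1],[0.16,0,-0.48,0,0,0,1],[0.27,0,-0.59,0,0,0,1],[0.35,0,-0.67,0,0,0,1],[0.35,0,-0.67,0,0,0,1]]]'; python3 -c "
from h import *
rows([679,-33,175],119.05)
for n in('side','top'):
  p,d=eyes.capture(n);cv2.imwrite(f'pics/{n}15.png',cv2.resize(p[150:290,280:480] if n=='side' else p[75:255,310:480],None,fx=3.3,fy=3.3))"
```

```text
clock: 18.15
tcp_pos: [532.4, -188.1, 235.1]
orientation: [-2.642, -0.711, -1.107]
wrist_force: [-0.1, -0.1, -0.6]
finger_gap: 0.3
pos [ 532.4 -188.1  235.1] jaw -60.1 z [ 0.62   0.349 -0.703] F [-0.1 -0.1 -0.6] gap 0.3 t 18.15 q [-0.75  0.02 -0.64  0.61  0.74  1.99]
shift [ 0.3379 -0.2064  0.624 ]
turn 0 [ 0.8027  0.0034 -1.9219]
turn 180 [ 0.0022 -0.5275  0.0119]
```

View pics/side15.png

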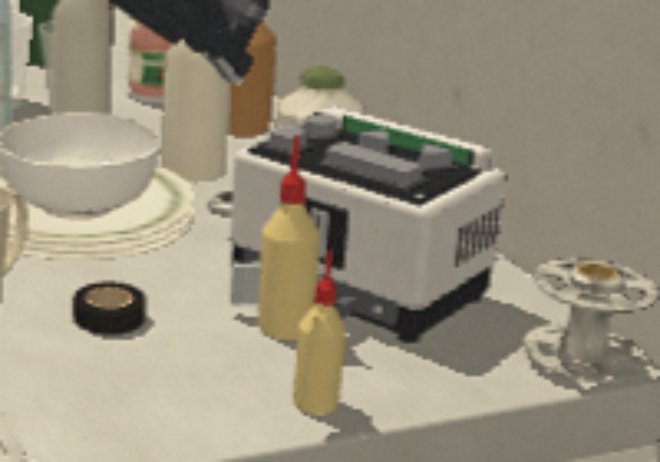

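View pics/top15.png

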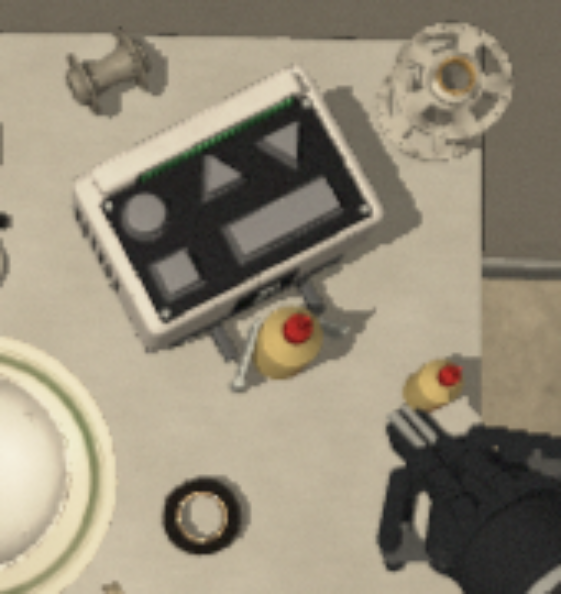

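```bash
python3 -m creep '[[[0.08,-0.035,0.08,0,-0.07,0.002,1],[0.16,-0.07,0.17,0,-0.15,0.003,1],[0.24,-0.105,0.26,0,-0.23,0.005,1],[0.31,-0.14,0.35,0,-0.31,0.007,1],[0.37,-0.175,0.44,0,-0.39,0.009,1],[0.432,-0.206,0.53,0,-0.47,0.011,1],[0.432,-0.206,0.53,0.002,-0.5275,0.012,1],[0.36,-0.206,0.602,0.002,-0.5275,0.012,1],[0.338,-0.206,0.624,0.002,-0.5275,0.012,1],[0.338,-0.206,0.624,0.002,-0.5275,0.012,1]]]'; python3 -c "
from h import *
p,d=eyes.capture('top');cv2.imwrite(f'pics/top16.png',cv2.resize(p[75:255,310:480],None,fx=3.3,fy=3.3))
rows([679,-33,129.5],119.05)"
```

```text
clock: 19.25
tcp_pos: [673.0, -30.9, 163.5]
orientation: [-3.032, -0.783, 0.022]
wrist_force: [0.5, -0.6, -0.1]
finger_gap: 0.0
pos [673.9 -31.3 165.7] jaw -61.06 z [-0.013  0.006 -1.   ] F [-0.8 -0.4  1. ] gap -0.1 t 19.3 q [-0.05  0.5   0.07  1.16  0.01  2.59]
shift [0.0132 0.0145 0.1205]
turn 0 [0.009  0.0123 2.0931]
turn 180 [-0.0078  0.0058 -0.0012]
```

View pics/top16.png

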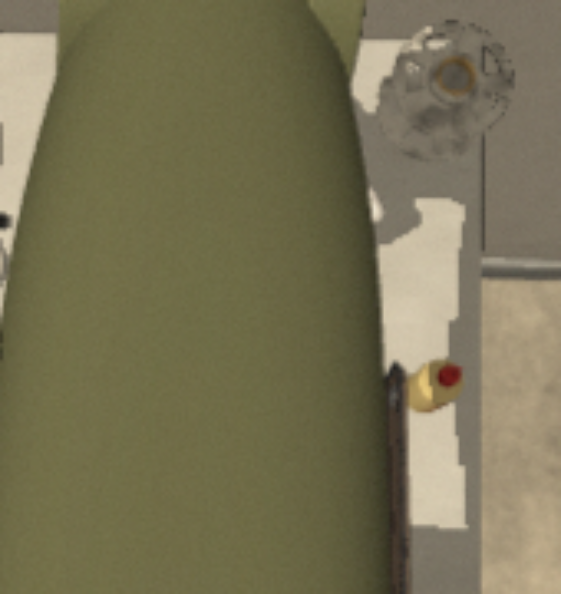

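```bash
python3 -m creep '[[[0,0,0,0,0,0,1],[0,0,0,0,0,0,1],[0,0,0,0,0,0,1],[0,0,0,0,0,0,1],[0,0,0,0,0,0,1],[0,0,0,0,0,0,1],[0,0,0,0,0,0,1],[0,0,0,0,0,0,1],[0,0,0,0,0,0,1],[0,0,0,0,0,0,1]]]'; python3 m.py w17 1; python3 -c "
from h import *
rows([679,-33,129.5],119.05)"
```

```text
clock: 20.3
tcp_pos: [675.7, -31.1, 167.7]
orientation: [-3.034, -0.784, 0.012]
wrist_force: [0.5, 0.2, 0.4]
finger_gap: -0.1
key [ 298  156  244   34 7155] [419.9 171.8] [741.1 -68.5 136. ] [740.9 -70.  132.9]
key [390 202  40  33 704] [410.  223.1] [708.7 -83.4 136. ] [708.4 -82.9 135.1]
key [ 307  204   40   37 1144] [326.5 221.9] [681.9 -33.6 136. ] [681.4 -33.7 135. ]
key [467 212  43  33 781] [487.2 223.3] [ 734. -129.  136.] [ 733.9 -130.9  135.2]
key [ 388  265  106   31 2819] [442.9 279.8] [ 683.2 -130.2  136. ] [ 682.5 -131.6  135.1]
plates 0 
pos [675.8 -31.1 167.7] jaw -61.02 z [-0.009  0.006 -1.   ] F [ 0.5 -1.  -0.2] gap 0.3 t 20.35 q [-0.05  0.49  0.07  1.16  0.01  2.59]
shift [0.0071 0.0119 0.1273]
turn 0 [0.0056 0.0099 2.0935]
turn 180 [-0.0063  0.0036 -0.0008]
```

View pics/w17.png

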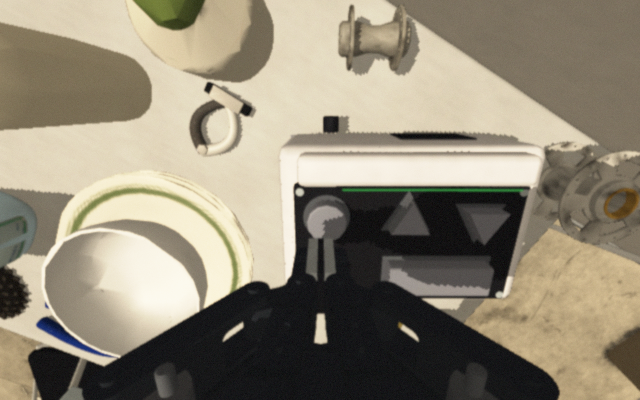

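```bash
python3 -m creep '[[[0.006,0.014,0,0,0,0,1],[0.006,0.014,0.05,0,0,0,1],[0.006,0.014,0.09,0,0,0,1],[0.006,0.014,0.11,0,0,0,1],[0.006,0.014,0.12,0,0,0,1],[0.006,0.014,0.127,0,0,0,1],[0.006,0.014,0.127,0,0,0,1],[0.006,0.014,0.127,0,0,0,1],[0.006,0.014,0.127,0,0,0,1],[0.006,0.014,0.127,0,0,0,1]]]'; python3 m.py w18 1; python3 -c "
from h import *
rows([638.5,-56.5,165],119.05)"
```

```text
clock: 21.35
tcp_pos: [678.9, -33.8, 130.1]
orientation: [-3.034, -0.784, 0.012]
wrist_force: [-3.6, -0.1, 7.7]
finger_gap: 0.3
key [  284   171   305    42 10843] [436.3 190.9] [741.5 -68.2 136. ] [741.3 -69.9 132.9]
key [ 398  227   49   41 1077] [422.5 252.8] [708.9 -83.  136. ] [708.4 -82.5 135. ]
key [308 239  25   8 174] [320.4 242.2] [687.1 -30.8 136. ] [687.9 -30.6 137.6]
key [ 494  239   53   40 1180] [517.5 253. ] [ 734.1 -128.5  136. ] [ 734.1 -130.5  135.1]
key [ 428  301   96   37 2157] [486.  316.3] [ 692.2 -141.4  136. ] [ 690.7 -144.5  135.1]
key [315 314  12  23 204] [320.5 325.7] [637.4 -58.4 136. ] [636.3 -58.9 135. ]
key [398 323  19  14  92] [406.4 330.1] [ 660.3 -105.9  136. ] [ 659.6 -106.6  135.2]
plates 0 
pos [678.9 -33.8 130.1] jaw -61.03 z [-0.009  0.005 -1.   ] F [-4.1  0.   6.1] gap 0.1 t 21.4 q [-0.05  0.52  0.03  1.09  0.    2.58]
shift [-0.155  -0.0002 -0.1156]
turn 0 [0.0057 0.0096 2.0935]
turn 180 [-0.0061  0.0036 -0.0009]
```

View pics/w18.png

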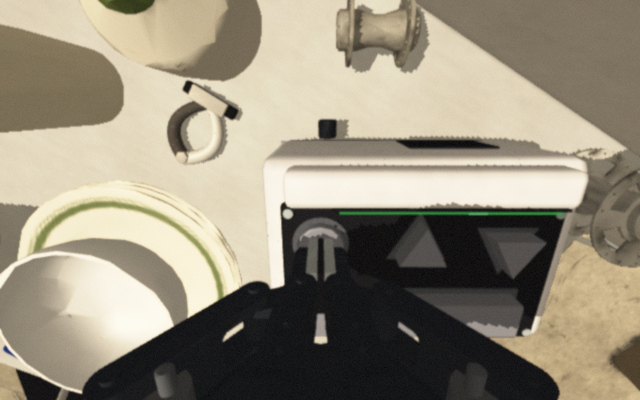

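```bash
python3 -m creep '[[[0,0,-0.06,0,0,0,1],[0,0,-0.12,0,0,0,1],[-0.08,0,-0.12,0,0,0,1],[-0.155,0.001,-0.12,0,0,0,1],[-0.155,0.001,-0.12,0,0,0,1],[-0.155,0.001,-0.12,0,0,0,1],[-0.155,0.001,-0.12,0,0,0,1],[-0.155,0.001,-0.08,0,0,0,1],[-0.155,0.001,-0.05,0,0,0,1],[-0.155,0.001,-0.05,0,0,0,1]]]'; python3 m.py w19 1; python3 -c "
from h import *
rows([638.5,-56.5,129.8],119.05)"
```

```text
clock: 22.4
tcp_pos: [637.3, -56.2, 142.2]
orientation: [-3.033, -0.784, 0.017]
wrist_force: [-0.1, 0.2, 0.1]
finger_gap: -0.1
key [  285    74   313    46 12566] [440.8  96.1] [740.1 -69.  136. ] [740.8 -70.1 132.9]
key [ 401  137   50   44 1186] [427.  165.2] [708.4 -83.7 136. ] [708.2 -83.1 135.1]
key [ 297  140   50   50 1943] [321.5 164.9] [680.9 -34.1 136. ] [680.7 -34.2 135. ]
key [ 499  151   55   43 1283] [523.2 166.5] [ 732.8 -129.   136. ] [ 733.  -130.8  135.1]
key [302 222  40  25 749] [321.8 232.5] [645.8 -53.8 136. ] [645.4 -53.7 134.8]
key [ 396  223  134   38 4803] [461.3 241.6] [ 680.9 -128.5  136. ] [ 680.6 -129.3  135.1]
red [397 321  18  16 132] [405.  328.8] [ 609. -139.  133.] [ 608.2 -138.   132.6]
body 891 [ 600.8 -145. ]
plates 85 [-472.8 -460.5]
-1 85 dir 56.1 pt [ 446.  -467.3]
pos [637.7 -56.3 143.1] jaw -61.01 z [-0.012  0.006 -1.   ] F [-0.3 -0.3  0.6] gap -0.2 t 22.45 q [-0.09  0.44 -0.06  1.08  0.    2.55]
shift [0.0023 0.0024 0.0444]
turn 0 [0.008  0.0115 2.0937]
turn 180 [-0.0073  0.0051 -0.0007]
```

View pics/w19.png

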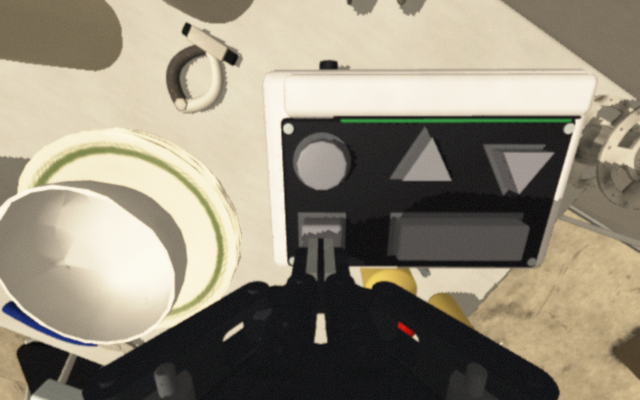

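```bash
python3 -m creep '[[[0.006,0.002,0.01,0,0,0,1],[0.006,0.002,0.02,0,0,0,1],[0.006,0.002,0.03,0,0,0,1],[0.006,0.002,0.04,0,0,0,1],[0.006,0.002,0.048,0,0,0,1],[0.006,0.002,0.048,0,0,0,1],[0.006,0.002,0.048,0,0,0,1],[0.006,0.002,0.048,0,0,0,1],[0.006,0.002,0.048,0,0,0,1],[0.006,0.002,0.048,0,0,0,1]]]'; python3 -c "
from h import *
rows([679,-129,160],119.05)"
```

```text
clock: 23.45
tcp_pos: [640.7, -56.2, 130.7]
orientation: [-3.034, -0.784, 0.011]
wrist_force: [0.9, -0.2, 4.8]
finger_gap: -0.0
pos [640.7 -56.2 130.7] jaw -61.03 z [-0.009  0.006 -1.   ] F [ 0.9 -0.2  4.8] gap -0.0 t 23.45 q [-0.09  0.45 -0.08  1.05  0.    2.55]
shift [-0.0062  0.2732 -0.1   ]
turn 0 [0.005  0.0094 2.0935]
turn 180 [-0.006   0.0032 -0.0009]
```

```bash
python3 -m creep '[[[0,0,-0.05,0,0,0,1],[0,0,-0.1,0,0,0,1],[-0.006,0.1,-0.1,0,0,0,1],[-0.006,0.2,-0.1,0,0,0,1],[-0.006,0.273,-0.1,0,0,0,1],[-0.006,0.273,-0.1,0,0,0,1],[-0.006,0.273,-0.1,0,0,0,1],[-0.006,0.273,-0.05,0,0,0,1],[-0.006,0.273,-0.04,0,0,0,1],[-0.006,0.273,-0.04,0,0,0,1]]]'; python3 m.py w20 1; python3 -c "
from h import *
rows([679,-129,130],119.05)"
```

```text
clock: 24.45
tcp_pos: [677.3, -127.7, 140.8]
orientation: [-3.033, -0.785, 0.015]
wrist_force: [0.4, -1.4, 0.5]
finger_gap: -0.2
key [  124    75   311    46 12278] [280.7  96.8] [741.3 -71.1 136. ] [741.  -70.7 132.8]
key [ 254  139   49   43 1129] [277.9 166.6] [709.  -85.5 136. ] [708.6 -84.4 135. ]
key [ 146  141   54   50 2027] [172.7 165.7] [681.8 -35.8 136. ] [681.2 -35.4 134.8]
key [ 349  152   51   43 1114] [373.6 166.3] [ 734.1 -130.1  136. ] [ 734.  -131.3  135.1]
key [ 163  223   47   38 1510] [186.  241.9] [641.8 -58.  136. ] [641.1 -57.8 134.7]
key [ 261  223  129   39 3772] [326.  240.3] [ 683.2 -129.6  136. ] [ 684.6 -130.   134.9]
body 297 [ 602.1 -145.9]
plates 86 [-389.7 -377.1]
1 86 dir -55.5 pt [ 446.9 -382.7]
pos [ 677.9 -127.9  141.6] jaw -60.98 z [-0.01   0.006 -1.   ] F [1.  0.3 1.3] gap -0.1 t 24.5 q [-0.19  0.54  0.08  1.12  0.    2.45]
shift [0.0016 0.0052 0.0385]
turn 0 [0.0065 0.0107 2.0941]
turn 180 [-0.0068  0.0041 -0.0003]
```

View pics/w20.png

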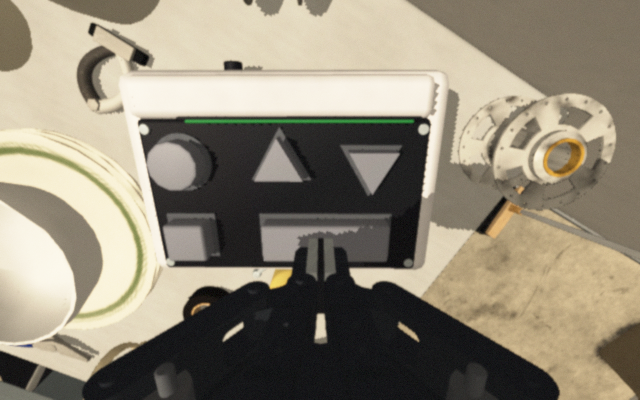

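```bash
python3 -m creep '[[[0.006,0.004,0.01,0,0,0,1],[0.006,0.004,0.02,0,0,0,1],[0.006,0.004,0.03,0,0,0,1],[0.006,0.004,0.04,0,0,0,1],[0.006,0.004,0.044,0,0,0,1],[0.006,0.004,0.044,0,0,0,1],[0.006,0.004,0.044,0,0,0,1],[0.006,0.004,0.044,0,0,0,1],[0.006,0.004,0.044,0,0,0,1],[0.006,0.004,0.044,0,0,0,1]]]'; python3 -c "
from h import *
rows([679,-129,160],119.05)"
```

```text
clock: 25.5
tcp_pos: [681.3, -128.8, 130.0]
orientation: [-3.035, -0.784, 0.008]
wrist_force: [-0.3, 1.3, 7.6]
finger_gap: -0.0
pos [ 681.3 -128.8  130. ] jaw -61.02 z [-0.007  0.006 -1.   ] F [-0.3  1.3  7.6] gap -0.0 t 25.5 q [-0.19  0.55  0.07  1.1   0.    2.45]
shift [-0.0075 -0.0041 -0.0998]
turn 0 [0.0035 0.0087 2.0936]
turn 180 [-0.0056  0.0022 -0.0008]
```

```bash
python3 -m creep '[[[0,0,-0.04,0,0,0,1],[0,0,-0.15,0,0,0,1],[0,0,-0.3,0,0,0,1],[0,0,-0.45,0,0,0,1],[0,0,-0.6,0,0,0,1],[0,-0.15,-0.6,0,0,0,1],[0,-0.3,-0.6,0,0,0,1],[0,-0.45,-0.6,0,0,0,1],[0,-0.6,-0.6,0,0,0,1],[0,-0.75,-0.6,0,0,0,1]]]'; python3 -c "
from h import *
rows([679,-129,160],119.05)
for n in('side','top'):
  p,d=eyes.capture(n);cv2.imwrite(f'pics/{n}21.png',cv2.resize(p[150:290,280:480] if n=='side' else p[75:255,310:480],None,fx=3.3,fy=3.3));cv2.imwrite(f'pics/{n}21full.png',p)"
```

```text
clock: 26.5
tcp_pos: [571.9, 68.1, 310.8]
orientation: [-3.034, -0.783, 0.012]
wrist_force: [0.2, 0.1, 0.5]
finger_gap: -0.0
pos [571.9  68.1 310.8] jaw -61.05 z [-0.01   0.005 -1.   ] F [0.2 0.1 0.5] gap -0.0 t 26.5 q [0.11 0.26 0.06 1.38 0.01 2.75]
shift [-0.0026  0.7524  0.4956]
turn 0 [0.006  0.0098 2.0932]
turn 180 [-0.0063  0.0038 -0.0012]
```

View pics/side21.png

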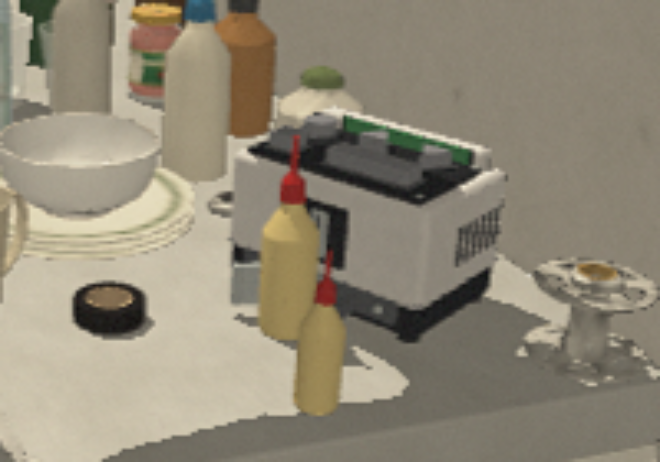

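View pics/top21.png

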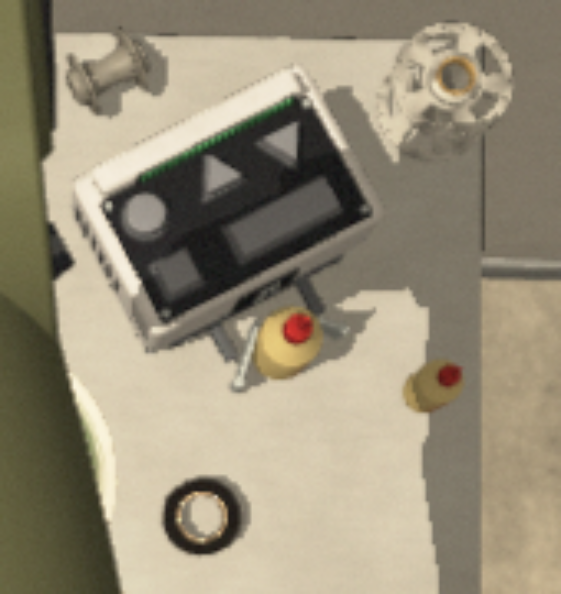

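```bash
python3 -c "
from bench import env
print(env.finish_job())"
```

```text
the job is handed in; nothing more can be done
None
```

The job is handed in at about 26.5 s. The larger oil bottle is standing in the V rest, and I pressed the round, square and bar keys in that order.

**What went wrong:** I first tried to slide the bottle gripped by its neck. It pivoted to about 13–15° from upright partway, so that stretch was not a true upright slide. I rocked it back on the counter and released it, and it stood upright again. I then pushed it home low down, at about 20 mm, with the two fingers partly open. I saw no sign of it being lifted at any point.

**Last checks:**
- **Bottle home:** when pushed, the rest pushed back with about 17 N, straight out along its axis, which points to both plates touching. The fitted bottle position, (604, -144) mm, matched the expected nest position. The overhead picture after the keys shows the bottle exactly where it was before them.
- **Keys:** the round and bar keys were pushed right down, to 130 mm with 6–8 N. The square key went down about 5.3 mm of its 6 mm with 4.8 N, beyond the 4.2 mm needed. Each was held for about 0.4 s or more, and all look up again. I kept clear of the triangular keys, which stayed up in the pictures.
- **Surroundings:** the tape and the smaller bottle look unmoved. I did not measure the caliper, spanner or freewheel at the end.
- **Disagreement:** the overhead and wrist cameras differed by about 4–5 mm in y on the key positions. I aimed between the two, which is well inside the key sizes.

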